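# Lock out the storeroom fan

### The arm

A 6-joint arm with a two-finger parallel gripper is mounted at the origin on the work surface. World frame = base frame: x ahead of the robot, y to its left, z up, the work surface at z = 0. Lengths are in mm, angles in degrees, forces in N, time in s.
With the tool pointing down it reaches from about 300 to 850 mm from the base axis. Payload 4.2 kg.
Tool frame: the origin (TCP) lies midway between the tips of the shut fingers; the grasp point (between the pads) lies 19 mm behind it; y points along the fingers, z is the direction in which the jaws open and shut, and the axes are right-handed (so a half turn about y gives the same grasp; the last joint's range is limited). The gripper opens to 91 mm and grips with 3 to 60 N. Pads are 32 mm wide; open, the fingers measure 118 mm over their backs; the gripper's body (76 mm by 178 mm) begins 60 mm behind the grasp point.
Start: joints at [-76.891, 18.312, 89.639, -0, 72.044, -1.146], TCP at [141.591, -557.311, 213.976] pointing down, gripper open.
Joint ranges: [-177.97, 177.97], [-48.28, 115.42], [12.27, 149.76], [-77.06, 257.06], [2.81, 150.46], [-146.56, 146.56]. Speed limits (degrees/s): [147.25, 147.25, 180, 180, 180, 180].

### API

Orientations are given as [roll, pitch, yaw] about the fixed x, y, z axes, in that order (R = Rz(yaw) Ry(pitch) Rx(roll)).
In Python, from workcell import env gives the robot as it stands.
- The arm moves only by the shell command python3 -m handwheel 'ROWS' [FORCE]. ROWS is JSON, a list of rows, each a list of 3 entries, a list of its own where there are three numbers: the opening, from 0 (shut) to 1 (fully open), then the shift along the tool's x, y, z in mm, then the turn, a rotation vector about the tool's x, y, z in degrees. A call has exactly 10 rows; each row shifts and turns the commanded pose from where the row before left it, along the tool's axes as they then stand; what a row does not reach is not made up. A row lasts 1/12 s, in which the tool goes at most 41.7 mm and 7.16 degrees, less where a joint would pass 70% of its speed; a pose out of reach is approached as far as the arm can. A call is refused whole if a number of a shift passes 41.7 or a number of a turn 7.16, either way. A call with a gripper value outside its range is refused whole. The fingers move at their own pace and stop on an object; FORCE is the grip in N (left out, the last holds). Time passes only in rows, so rows that do not move let the fingers close, or fill a call up. It gives the time, the measured TCP pose, the force and the opening at its end, in the units of the state.
- env.state(): the state, without advancing time (a new reading comes with each control period).
- env.grab_frame(name): name is "side" or "top"; returns the picture (480x640x3 uint8, red, green, blue); there is no depth.
- env.camera_info(name): a dict with "fx", "fy", "cx", "cy" (pixels), "camera_from_world" (4x4, takes a point from world to camera coordinates). Camera axes: x right, y down, z forward; pixel columns grow to the right and rows downward; lengths in mm; the calibration is good to about 2 mm. A picture is of the moment at which its call begins. camera_info takes no time and is no camera call.
- env.job_done(): hands the job in, once; it reports no verdict.
Trained networks look in the newest picture that a camera, given by its name, has taken for a name from the list of things; names that differ only in an ending like _2 or _b are one class to them, and where a whole thing is asked for, a point or a joint stands for the part that bears it (a point fixed in the world has none). Each returns a list of dicts, best first, with "p" (0 to 1); they miss things now and then, are a little off and sometimes report something else, mostly with a low value. They report only what shows in the picture. A call takes as long as a camera call. They do not tell look-alikes from the thing itself.
- env.masks_of(camera, label): "region" (480x640 bool, what is visible of it) and "location" ([column, row] in pixels, amid what is visible of it).
The state is a dict: "time_s": time; "qpos": joint angles; "qvel": joint speeds; "effort": joint torques, N m; "ee_pos": TCP position; "ee_rot": TCP orientation; "force": force on the tool from outside, world axes, zero at the start; "torque": the same for the moment, N m; "gripper_width": finger opening in mm.
Only numpy, scipy, OpenCV 4.12 (cv2) and the standard library are available. Lean on these libraries where they do the work, as an engineer would, in place of code of your own. Each camera call takes 0.05 s, during which the arm holds its last target.

### The job

Lock out the storeroom's fan: lift the black guard cover on the sloped console, push the toggle under it right over toward the cover's hinge, and close the cover again. Then take the aluminium lockout bracket from its tray, put it down turned over so that it can be taken by its plain leaf, hang its keyhole over the screw on the console with the plain leaf standing up on the far, up-slope side, and slide it fully down the slope so that it lies flat and locked under the screw head. Leave it there and leave the other things on the table alone.

Things in the scene. Friction and masses are not known exactly. Their poses are not given: they have to be found in the camera images.
- panel: Sloped grey top panel of the fixed isolator console, 220 (its x) x 260 mm (its y). Origin: centre of its face, 90 mm above the table; x points UP the slope (away from the robot), y left, z is the outward normal. Slope 0.35 rad, low edge (52 mm high) toward the robot. The console may stand left or right of the middle, turned a little.
- stud (a point): Steel shoulder screw standing square on the panel at panel x 0, y +65 mm. Point: where the shank meets the panel face; axes as panel. Shank 6 mm diameter and 11 mm tall, then a round head 16 mm diameter and 5 mm thick (its top 16 mm above the face).
- cover_hinge (a point): The cover's hinge line, on the panel face at panel x +45, y -65 mm; the line runs along panel y. The cover is a black plastic box without a bottom, 64 mm long (from the hinge down the slope), 56 mm wide, 46 mm high, over the toggle.
- cover_tab (a point): Grip point on the cover's pull tab: 10 mm thick (panel y), 24 tall, 34 long, sticking out down-slope from the middle of the cover's front wall. Shut, it is 88 mm down-slope of the hinge and 24 above the face; 24 mm out from the front wall, 10 from the tab's end. Axes: the cover's, equal to the panel's when shut. Pinched across its 10 mm, the tab can turn between the pads.
- cover (a joint): Angle of the cover, rad: 0 shut on the panel, grows as the tab end is swung up to its stop at 1.58 (standing square up from the panel). Friction hinge: it stays wherever it is left, and takes about 1 N at the tab to move.
- toggle_tip (a point): Centre of the 12 mm ball at the end of the steel toggle lever under the cover (lever 8 mm thick). The lever pivots on an axis along panel y, 6 mm above the face at panel x +11, y -65 mm; the ball is 28 mm from the pivot. Its axes turn with the lever and are those of the panel at joint value 0.
- toggle (a joint): Angle of the toggle, rad: 0 = leaning down-slope, toward the robot (fan on); 0.84 = end stop, leaning up-slope, toward the cover's hinge (fan off). No spring: it stays where it is left; about 2 N at the ball moves it.
- tray: Dark steel open tray 105 x 115 mm, walls 22 mm high, 4 mm thick, floor 4 mm, fixed, on the other side of the robot's middle from the console. The bracket starts in it. Origin: centre of its underside.
- bracket: Loose aluminium angle, 0.2 to 0.35 kg, two leaves 90 mm wide (its y), 8 thick. Keyhole leaf: x -4 to 4, z 0 to 82 mm. Plain grip leaf: x 4 to 60, z 0 to 8. Starts with the grip leaf flat on the tray floor (pointing roughly away from the robot), keyhole leaf upright, z up. Origin: foot of the keyhole leaf, mid-width, mid-thickness. Leaned over 0.6 rad toward its -x it tips onto the keyhole leaf.
- bracket_hole (a point): Centre of the keyhole's wide hole, on the keyhole leaf's outer face (bracket x -4, y 0, z 52 mm): eight-sided, 22 mm across; from it a slot 9 mm wide runs along the middle line to its blind end at z 16. Axes as bracket.
- bracket_seat (a point): Place of the shank in the slot when home, on the outer face (bracket x -4, z 20.5 mm; 1.5 mm before the slot's end stops the shank). Hung right, the outer face lies on the panel, bracket x runs along panel z (grip leaf standing up) and bracket z points down-slope (panel -x). Axes as bracket.
- bracket_grip (a point): Gripping point on the grip leaf, mid-thickness, 46 mm along it (bracket x 46, z 4 mm): 14 mm from the leaf's free edge. Axes as bracket.
- bracket_edge (a point): Middle of the keyhole leaf's free edge (bracket z 82 mm), its top edge at the start. Axes as bracket.
- mat: Flat black rubber mat, 140 (x) by 120 (y) mm, 2 mm thick, fixed, in the clear space between console and tray: room to put the bracket down. Origin: centre of its underside, on the table.
- tape_roll: Bystander: lying roll of grey tape, 90 mm across, 24 high; leave alone. Origin: centre of its underside.
- screwdriver: Bystander: screwdriver lying flat; leave alone. Origin: near its middle.
- wrench: Bystander: open-ended steel wrench lying flat; leave alone. Origin: near its middle.
- jar: Bystander: small glass jar with a steel lid, 60 mm across, 75 high; leave alone. Origin: centre of its underside.
- oil_can: Bystander: dark cylindrical can, 60 mm across, 130 high; leave alone. Origin: centre of its underside.
- torch: Bystander: small black torch standing on its lens end, 38 mm across at the foot, 105 high; leave alone. Origin: centre of its underside.
- wood_block: Bystander: wooden offcut 90 x 45 x 30 mm; leave alone. Origin: centre of its underside.
Things that resemble listed ones, but are neither listed nor needed, are in the scene too. What is shaped like the bracket but blue is not meant.

How it is judged (in metres and radians):
On the way, in this order (a step that is already met when the one before it is completed fails the run):
1. the guard cover is lifted well clear of the toggle (value of joint cover above 1.2 rad), for 0.1 s.
2. the toggle is pushed right over toward the hinge (value of joint toggle above 0.72 rad and value of joint cover above 0.8 rad), for 0.1 s.
3. the cover is closed again, the toggle still over (value of joint cover below 0.08 rad and value of joint toggle above 0.72 rad), for 0.2 s.
4. the bracket is hung on the screw and slid home (x of bracket_seat in the frame of stud between -0.007 and 0.007 m and y of bracket_seat in the frame of stud between -0.005 and 0.005 m and z of bracket_seat in the frame of stud between -0.004 and 0.004 m and angle between the x axis of bracket and the z axis of panel, either way round below 0.1 rad), for 0.2 s.
At the end, for the whole second after the job is handed in: Cover shut (below 0.08 rad); toggle over toward the hinge (above 0.72 rad); bracket flat on the panel (face within 4 mm of it, within 0.1 rad) with the screw's shank in the slot: the slot's home point within 7 mm of the screw along the slope and 5 mm across; bracket at rest and released (all of step 3 and all of step 4 and linear speed of bracket below 0.02 m/s); the robot touches nothing.
It fails at once if one of the bystanders is pushed more than 50 mm from its place (distance of any of tape_roll, screwdriver, wrench, jar, oil_can, torch, wood_block from where it was at the start of the episode above 0.05 m).
It also fails if it takes over 72 s, if anything falls off the work surface, if the arm or the gripper's body presses on something with over 40 N, if the wrist force passes 120 N, or if a joint passes its speed limit or range.

## Working session

There is one attempt and no reset: what is moved stays moved. The work goes in short steps, Python scripts to look and compute and a shell command to move; the robot and the scene stay as the last step left them, time stands still between calls to the robot, and variables do not carry over. Pictures are saved under pics/ and viewed, and the job is handed in when it is done.

```bash
mkdir -p pics; ls -la; python3 - <<'E'
from workcell import env
import cv2,json
s=env.state(); print(s)
for c in ["side","top"]:
    im=env.grab_frame(c); cv2.imwrite(f"pics/{c}0.png",im[:,:,::-1])
    i=env.camera_info(c); print(c,i)
E
```

```text
total 12
drwxr-xr-x  3 agent agent 4096 Dec  6 19:51 .
drwxr-xr-x 23 root  root  4096 Dec  6 19:51 ..
drwxr-xr-x  2 agent agent 4096 Dec  6 19:51 pics
{'time_s': 0.0, 'qpos': array([-7.68876804e+01,  1.83519847e+01,  8.97074270e+01, -1.16249466e-03,
        7.20453572e+01, -1.14532539e+00]), 'qvel': array([ 0.17929345, -0.08655459,  0.13330847,  0.0009771 , -0.05748804,
       -0.03207825]), 'effort': array([ 1.00928919e-03, -4.12458694e+01, -2.31974423e+01,  7.29937828e-02,
        4.58069961e-02, -1.31979191e-04]), 'ee_pos': array([ 141.49387993, -556.77869671,  213.10994152]), 'ee_rot': array([-9.01047700e+01,  9.89152634e-04, -1.65741997e+02]), 'force': array([-0.3766053 ,  0.75004551,  0.58310914]), 'torque': array([0.00710806, 0.00475935, 0.01658388]), 'gripper_width': 91.45506795209636}
side {'fx': 559.4018416478629, 'fy': 559.4018416478629, 'cx': 323.8109648726462, 'cy': 242.24396150703728, 'camera_from_world': array([[-9.19049041e-01, -3.94121078e-01,  4.17560156e-03,
         5.55427274e+02],
       [-2.25733125e-01,  5.17642353e-01, -8.25282346e-01,
         2.09836340e+02],
       [ 3.23099699e-01, -7.59417520e-01, -5.64704891e-01,
         1.13956990e+03],
       [ 0.00000000e+00,  0.00000000e+00,  0.00000000e+00,
         1.00000000e+00]])}
top {'fx': 519.8559003231792, 'fy': 519.8559003231792, 'cx': 321.55013974865483, 'cy': 242.86936455931124, 'camera_from_world': array([[-9.97204632e-05, -9.99962045e-01, -8.71196034e-03,
        -1.91304341e+00],
       [-9.92140760e-01,  1.18903226e-03, -1.25121139e-01,
         6.13596453e+02],
       [ 1.25126748e-01,  8.63101381e-03, -9.92103222e-01,
         1.30295541e+03],
       [ 0.00000000e+00,  0.00000000e+00,  0.00000000e+00,
         1.00000000e+00]])}
```

View pics/side0.png

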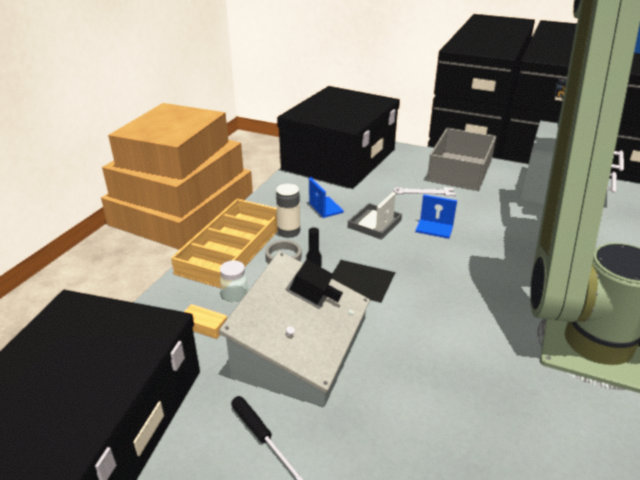

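View pics/top0.png

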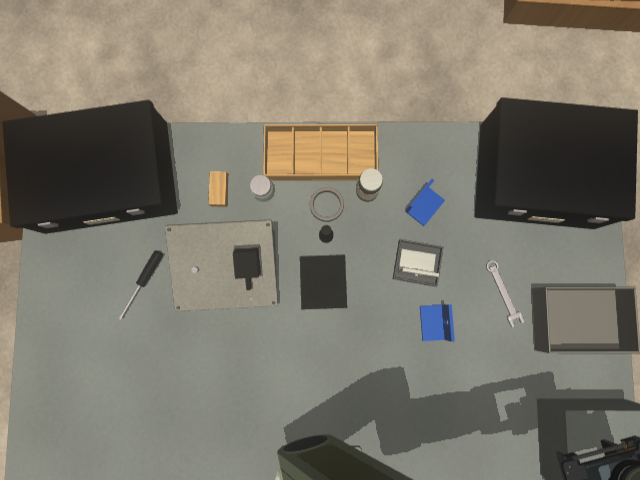

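```bash
cat > h.py <<'E'
import numpy as np, cv2
from scipy.spatial.transform import Rotation as R
from scipy.optimize import least_squares, minimize
from workcell import env
CI={c:env.camera_info(c) for c in("side","top")}
def proj(c,P):
    i=CI[c];M=i["camera_from_world"];P=np.atleast_2d(P)
    q=P@M[:3,:3].T+M[:3,3]
    return np.c_[i["fx"]*q[:,0]/q[:,2]+i["cx"],i["fy"]*q[:,1]/q[:,2]+i["cy"]]
def ray(c,uv,z):
    i=CI[c];M=i["camera_from_world"];Rm=M[:3,:3];o=-Rm.T@M[:3,3]
    d=Rm.T@np.array([(uv[0]-i["cx"])/i["fx"],(uv[1]-i["cy"])/i["fy"],1])
    return o+d*(z-o[2])/d[2]
def tri(uvs,x0=(500,0,50)):
    f=lambda p:np.concatenate([proj(c,p)[0]-uv for c,uv in uvs.items()])
    r=least_squares(f,x0);return r.x,r.fun
S=0.35
def panelT(p):
    x,y,yaw=p
    Rm=R.from_euler("z",yaw).as_matrix()@R.from_euler("y",-S).as_matrix()
    return Rm,np.array([x,y,90.])
def crop(c,im,box,k,name):
    a,b,w,h=box
    cv2.imwrite(f"pics/{name}.png",cv2.resize(im[b:b+h,a:a+w,::-1],None,fx=k,fy=k,interpolation=cv2.INTER_CUBIC))
E
python3 - <<'E'
from h import *
t=env.grab_frame("top");s=env.grab_frame("side")
np.save("t0.npy",t);np.save("s0.npy",s)
crop("top",t,(150,205,140,115),5.5,"topc");crop("side",s,(215,220,165,185),3.2,"sidec")
for l in ["panel","stud","cover","cover_tab","bracket","bracket_hole","bracket_edge","tray","mat","cover_hinge"]:
  for c in("top","side"):
    for d in env.masks_of(c,l)[:4]:
        m=d["region"];ys,xs=np.nonzero(m)
        print(l,c,round(d["p"],2),np.round(d["location"],1),m.sum(),(xs.min(),xs.max(),ys.min(),ys.max()) if m.any() else "")
        if d["p"]>.4: np.save(f"m_{l}_{c}_{int(d['location'][0])}.npy",m)
E
```

```text
panel top 0.87 [223.8 264.5] 9167 (np.int64(165), np.int64(277), np.int64(219), np.int64(310))
panel top 0.45 [326.  230.5] 170 (np.int64(320), np.int64(332), np.int64(225), np.int64(241))
panel top 0.22 [420.1 250.9] 959 (np.int64(393), np.int64(442), np.int64(239), np.int64(285))
panel top 0.19 [503.5 292.7] 527 (np.int64(486), np.int64(523), np.int64(260), np.int64(326))
panel side 0.56 [297.1 320.1] 11930 (np.int64(219), np.int64(368), np.int64(253), np.int64(392))
panel side 0.22 [312.4 287.5] 1334 (np.int64(289), np.int64(342), np.int64(260), np.int64(303))
panel side 0.22 [378.2 217.6] 727 (np.int64(358), np.int64(394), np.int64(194), np.int64(231))
stud top 0.6 [221.3 264.4] 9082 (np.int64(165), np.int64(277), np.int64(220), np.int64(310))
stud side 0.64 [296.6 320.2] 12067 (np.int64(219), np.int64(369), np.int64(252), np.int64(392))
stud side 0.54 [367.1 231.2] 722 (np.int64(347), np.int64(401), np.int64(203), np.int64(239))
cover top 0.73 [247.2 265.6] 884 (np.int64(233), np.int64(260), np.int64(247), np.int64(290))
cover side 0.8 [311.1 283.8] 1281 (np.int64(290), np.int64
[... 2104 characters left out ...]
t64(240), np.int64(285))
tray side 0.75 [369.7 228.7] 772 (np.int64(347), np.int64(401), np.int64(204), np.int64(239))
mat top 0.94 [321.7 280.5] 2428 (np.int64(300), np.int64(346), np.int64(254), np.int64(308))
mat top 0.32 [417.  264.2] 901 (np.int64(398), np.int64(437), np.int64(248), np.int64(277))
mat side 0.88 [362.7 279.4] 1637 (np.int64(332), np.int64(394), np.int64(260), np.int64(302))
cover_hinge top 0.87 [247.7 261. ] 824 (np.int64(233), np.int64(259), np.int64(248), np.int64(289))
cover_hinge side 0.61 [311.8 285.2] 1349 (np.int64(289), np.int64(342), np.int64(261), np.int64(304))
cover_hinge side 0.21 [285.8 247.6] 451 (np.int64(265), np.int64(301), np.int64(240), np.int64(262))
```

View pics/topc.png

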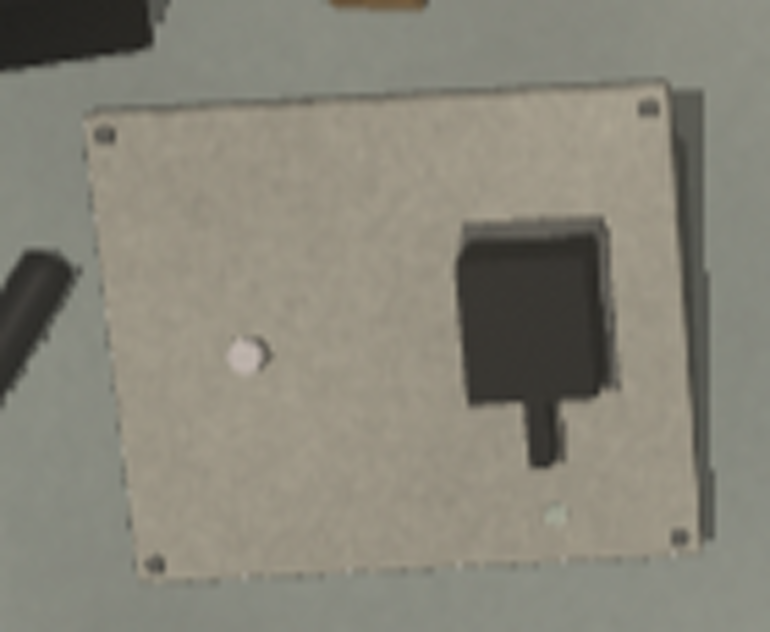

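View pics/sidec.png

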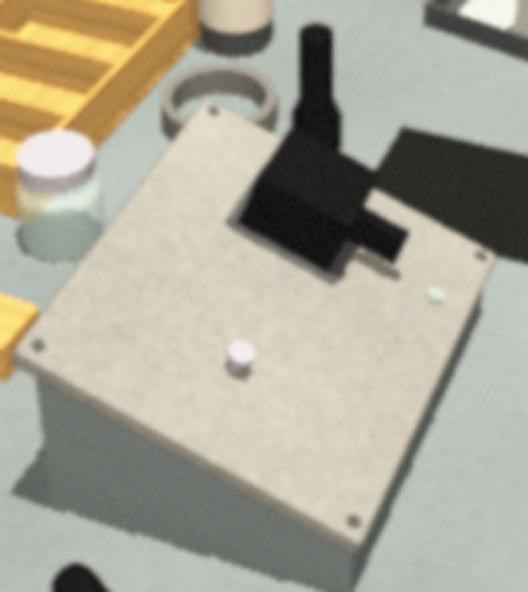

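```bash
cat >> h.py <<'E'
def up(p,k,o): p=np.asarray(p,float); return (p+.5)/k-.5+np.array(o)
E
python3 - <<'E'
from h import *
L=np.array([[110,130,0],[110,-130,0],[-110,-130,0],[-110,130,0],[0,65,16]],float)
T=up([[84,113],[668,83],[700,552],[140,580],[246,355]],5.5,(150,205))
Sd=up([[18,352],[210,98],[494,254],[358,544],[241,350]],3.2,(215,220))
# tab end corner & cover points used as check
def res(p,cams=("top","side")):
    Rm,t=panelT(p);W=L@Rm.T+t
    o=[]
    if "top" in cams:o.append((proj("top",W)-T).ravel())
    if "side" in cams:o.append((proj("side",W)-Sd).ravel())
    return np.concatenate(o)
for cams in (("top",),("side",),("top","side")):
    r=least_squares(res,[500,180,0],args=(cams,)); print(cams,r.x,np.degrees(r.x[2]));print(np.round(r.fun.reshape(-1,2),2))
np.save("panel.npy",r.x)
Rm,t=panelT(r.x)
for n,q in dict(stud=(0,65,0),tab=(45-88,-65,24),hinge=(45,-65,0)).items(): print(n,Rm@np.array(q,float)+t)
print("stud head tri",tri({"top":T[4],"side":Sd[4]}), Rm@np.array([0,65,16.])+t)
crop("top",np.load("t0.npy"),(380,225,80,70),9,"toptray");crop("side",np.load("s0.npy"),(330,170,80,80),8,"sidetray")
E
```

```text
('top',) [5.50211650e+02 2.43183809e+02 4.91948927e-02] 2.818659723263093
[[-0.53 -0.36]
 [ 0.36 -0.28]
 [ 0.73  0.42]
 [-0.53  0.45]
 [-0.03 -0.24]]
('side',) [5.49303007e+02 2.41240081e+02 4.67175599e-02] 2.6767190093668685
[[-1.66 -0.97]
 [-1.11 -0.57]
 [ 1.47  0.23]
 [ 1.24  0.16]
 [ 0.09  0.42]]
('top', 'side') [5.49534374e+02 2.42165836e+02 4.81168233e-02] 2.7568909008224436
[[-0.07 -0.15]
 [ 0.83  0.05]
 [ 1.09  0.75]
 [-0.18  0.67]
 [ 0.37  0.01]
 [-2.   -0.6 ]
 [-1.51 -0.34]
 [ 1.16  0.4 ]
 [ 1.04  0.47]
 [-0.2   0.72]]
stud [546.40798746 307.09060591  90.        ]
tab [504.09446237 174.90240561  97.80033939]
hinge [594.88360818 179.27426537 105.43040134]
stud head tri (array([540.50400408, 307.07096988, 107.2236487 ]), array([ 0.03977048,  0.11421516, -0.08924717, -0.01517505])) [540.92797241 306.82672131 105.02996341]
```

View pics/toptray.png

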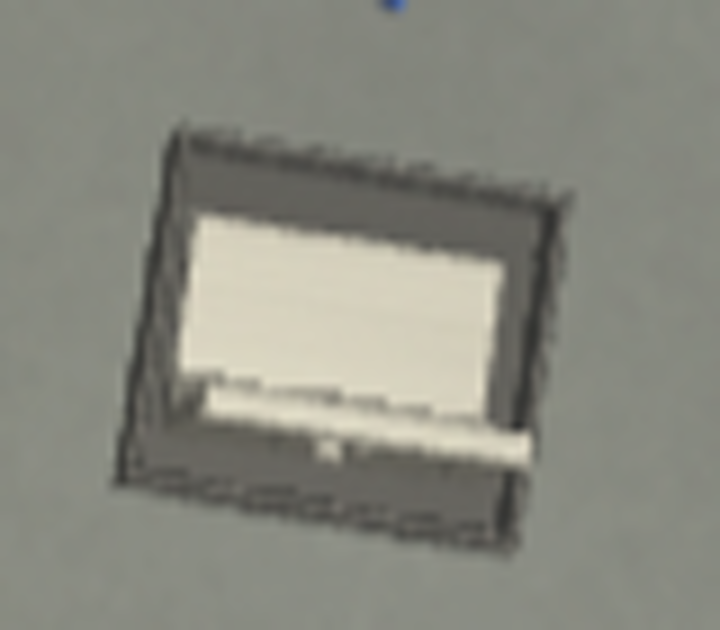

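View pics/sidetray.png

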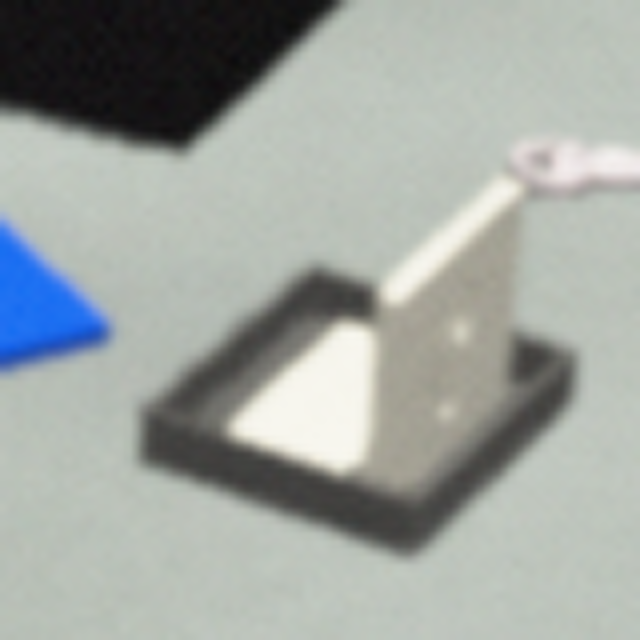

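```bash
python3 - <<'E'
from h import *
L=np.array([[-4,45,82],[-4,-45,82],[4,45,82],[4,-45,82],[60,45,8],[60,-45,8]],float)
T=up([[203,415],[531,467],[208,383],[534,432],[195,213],[503,262]],9,(380,225))
Ls=np.array([[-4,45,82],[-4,-45,82],[4,-45,82],[4,45,82],[60,45,8],[60,-45,8]],float)
Sd=up([[395,305],[522,190],[503,173],[378,290],[230,430],[345,322]],8,(330,170))
def res(p,cams=("top","side")):
    Rm=R.from_euler("z",p[2]).as_matrix();t=np.array([p[0],p[1],4])
    o=[]
    if "top" in cams:o.append((proj("top",L@Rm.T+t)-T).ravel())
    if "side" in cams:o.append((proj("side",Ls@Rm.T+t)-Sd).ravel())
    return np.concatenate(o)
for cams in (("top",),("side",),("top","side")):
    r=least_squares(res,[550,-200,0],args=(cams,)); print(cams,r.x,np.degrees(r.x[2]));print(np.round(r.fun.reshape(-1,2),1).tolist())
np.save("br.npy",r.x)
for n,c in dict(tray=up([[178,128],[570,198],[513,552],[118,485]],9,(380,225))).items():
  print([np.round(ray("top",u,22),0) for u in c])
m=env.masks_of
ys,xs=np.nonzero(np.load([f for f in __import__('glob').glob('m_mat_top*')][0]))
print("mat",[np.round(ray("top",u,2),0)[:2] for u in ((300,254.5),(346,254.5),(300,309),(346,309))])
import glob
for l,c,z in (("tape",(326,205),24),("torch",(326,230),105),("jar",(261,185),75),("can",(371,177),130),("blue",(437,322),50),("blue2",(425,205),50)):
  print(l,np.round(ray("top",c,z)[:2],0))
E
```

```text
('top',) [ 5.35756557e+02 -2.46845458e+02 -1.54298355e-01] -8.840644518409032
[[0.1, -0.2], [-0.1, -0.4], [-0.1, 0.2], [-0.0, 0.3], [0.1, 0.2], [0.0, -0.0]]
('side',) [ 5.35600293e+02 -2.51277202e+02 -1.64650948e-01] -9.433804396095345
[[0.6, -0.7], [0.7, -0.9], [0.4, 0.4], [-0.0, 0.3], [-1.7, 0.9], [0.1, -0.2]]
('top', 'side') [ 5.35329468e+02 -2.47767459e+02 -1.58640486e-01] -9.08943031712747
[[0.5, -0.1], [0.2, -0.2], [0.3, 0.2], [0.3, 0.5], [0.6, 0.3], [0.5, 0.2], [0.4, 0.0], [0.3, -0.3], [-0.0, 1.0], [-0.3, 1.0], [-2.0, 1.6], [-0.4, 0.4]]
[array([ 626., -205.,   22.]), array([ 606., -318.,   22.]), array([ 503., -299.,   22.]), array([ 523., -186.,   22.])]
mat [array([587.,  55.]), array([587., -67.]), array([444.,  54.]), array([444., -66.])]
tape [716. -14.]
torch [637. -14.]
jar [758. 152.]
can [ 764. -124.]
blue [ 412. -292.]
blue2 [ 710. -269.]
```

```bash
cat >> h.py <<'E'
def tool():
    s=env.state(); return s["ee_pos"],R.from_euler("xyz",s["ee_rot"],degrees=True)
def plan(pos,Rt,n,frm=None):
    p,r=frm if frm else tool()
    Rt=R.from_matrix(Rt) if isinstance(Rt,np.ndarray) else Rt
    w=(r.inv()*Rt).as_rotvec()/n
    E=R.from_rotvec(w).as_matrix();A=np.zeros((3,3));M=np.eye(3)
    for _ in range(n):A+=M;M=M@E
    sh=np.linalg.solve(A,r.as_matrix().T@(np.asarray(pos)-p))
    print("rows",n,"shift",np.round(sh,2),"turn",np.round(np.degrees(w),3), "OK" if max(abs(sh))<=41.7 and np.linalg.norm(sh)<=41.7 and np.linalg.norm(np.degrees(w))<7.16 else "TOO BIG")
def PF(q):  # panel coords -> world
    Rm,t=panelT(np.load("panel.npy")); return Rm@np.asarray(q,float)+t
def inP(w):
    Rm,t=panelT(np.load("panel.npy")); return Rm.T@(np.asarray(w)-t)
def PR(): return panelT(np.load("panel.npy"))[0]
def RC():  # cover orientation of tool
    P=PR(); return np.c_[-P[:,0],-P[:,2],-P[:,1]]
def where():
    p,r=tool(); s=env.state()
    print("t",round(s["time_s"],2),"pos",np.round(p,1),"panel",np.round(inP(p),1),"rot err to RC",np.round(np.degrees((r.inv()*R.from_matrix(RC())).as_rotvec()),1),"q",np.round(s["qpos"],0),"F",np.round(s["force"],1),"w",round(s["gripper_width"],1))
E
python3 - <<'E'
from h import *
where(); plan(PF((-45,-65,100)),RC(),24); print(PF((-45,-65,100)))
E
```

```text
t 1.2 pos [ 141.6 -557.3  214. ] panel [-376.4 -778.9  269.4] rot err to RC [ 2.  11.4 20. ] q [-77.  18.  90.  -0.  72.  -1.] F [-0.3  0.4 -0.4] w 91.2
rows 24 shift [-17.98   4.81 -28.05] turn [0.083 0.474 0.833] OK
[476.1878199  173.55858938 168.50686995]
```

```bash
python3 -m handwheel '[[1,[-18,3,-28],[0.08,0.47,0.83]],[1,[-18,3,-28],[0.08,0.47,0.83]],[1,[-18,3,-28],[0.08,0.47,0.83]],[1,[-18,3,-28],[0.08,0.47,0.83]],[1,[-18,3,-28],[0.08,0.47,0.83]],[1,[-18,3,-28],[0.08,0.47,0.83]],[1,[-18,3,-28],[0.08,0.47,0.83]],[1,[-18,3,-28],[0.08,0.47,0.83]],[1,[-18,3,-28],[0.08,0.47,0.83]],[1,[-18,3,-28],[0.08,0.47,0.83]]]' 15
python3 - <<'E'
from h import *
where(); plan(PF((-45,-65,90)),RC(),14); print(PF((-45,-65,100)))
E
```

```text
time_s: 2.03
ee_pos: [260.3, -244.1, 194.6]
ee_rot: [-89.5, 8.4, -170.5]
force: [0.8, 0.0, 0.2]
gripper_width: 91.1
t 2.03 pos [ 260.3 -244.1  194.6] panel [-257.5 -471.8  205.3] rot err to RC [ 1.2  6.6 11.6] q [-52.  -4. 119.   8.  60.  25.] F [0.8 0.  0.2] w 91.1
rows 14 shift [-17.79   6.8  -27.98] turn [0.084 0.472 0.83 ] OK
[476.1878199  173.55858938 168.50686995]
```

```bash
python3 -m handwheel '[[0.6,[-18,5,-28],[0.08,0.47,0.83]],[0.6,[-18,5,-28],[0.08,0.47,0.83]],[0.6,[-18,5,-28],[0.08,0.47,0.83]],[0.6,[-18,5,-28],[0.08,0.47,0.83]],[0.6,[-18,5,-28],[0.08,0.47,0.83]],[0.6,[-18,5,-28],[0.08,0.47,0.83]],[0.6,[-18,5,-28],[0.08,0.47,0.83]],[0.6,[-18,5,-28],[0.08,0.47,0.83]],[0.6,[-18,5,-28],[0.08,0.47,0.83]],[0.6,[-18,5,-28],[0.08,0.47,0.83]]]' 15
python3 - <<'E'
from h import *
where(); plan(PF((-45,-65,60)),RC(),10); print(PF((-45,-65,100)))
E
```

```text
time_s: 2.87
ee_pos: [409.3, 57.7, 181.6]
ee_rot: [-89.8, 16.8, -175.2]
force: [0.1, -0.9, -0.2]
gripper_width: 54.9
t 2.87 pos [409.3  57.7 181.6] panel [-108.5 -177.5  137.1] rot err to RC [0.4 2.  3.3] q [  7.  -3. 123.  -1.  44.  93.] F [ 0.1 -0.9 -0.2] w 54.9
rows 10 shift [ -6.81   7.55 -11.1 ] turn [0.043 0.199 0.329] OK
[476.1878199  173.55858938 168.50686995]
```

```bash
python3 -m handwheel '[[0.6,[-9,4,-14],[0.05,0.25,0.41]],[0.6,[-9,4,-14],[0.05,0.25,0.41]],[0.6,[-9,4,-14],[0.05,0.25,0.41]],[0.6,[-9,4,-14],[0.05,0.25,0.41]],[0.6,[-9,4,-14],[0.05,0.25,0.41]],[0.6,[-9,4,-14],[0.05,0.25,0.41]],[0.6,[-9,4,-14],[0.05,0.25,0.41]],[0.6,[-5,4,-10],[0.05,0.25,0.41]],[0.6,[0,0,0],[0,0,0]],[0.6,[0,0,0],[0,0,0]]]' 15
python3 - <<'E'
from h import *
where(); plan(PF((-45,-65,8)),RC(),8)
t=env.grab_frame("top");s=env.grab_frame("side")
crop("top",t,(150,205,160,130),5,"t1");crop("side",s,(235,180,165,165),3.6,"s1")
E
```

```text
time_s: 3.7
ee_pos: [475.6, 168.7, 171.3]
ee_rot: [-90.0, 19.9, -177.2]
force: [-0.6, 1.0, -0.5]
gripper_width: 54.7
t 3.7 pos [475.6 168.7 171.3] panel [-44.8 -69.8 102.9] rot err to RC [0.  0.  0.2] q [ 23.   5. 117. -10.  40. 117.] F [-0.6  1.  -0.5] w 54.7
rows 8 shift [ 1.000e-02  1.186e+01 -6.000e-01] turn [0.    0.005 0.023] OK
```

View pics/s1.png

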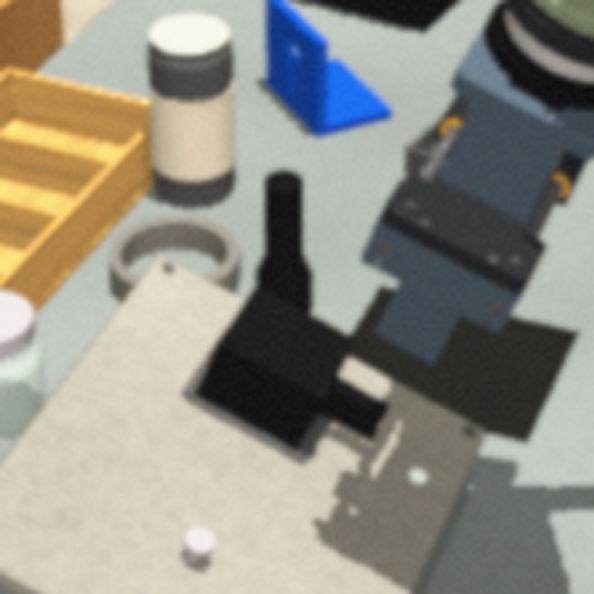

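View pics/t1.png

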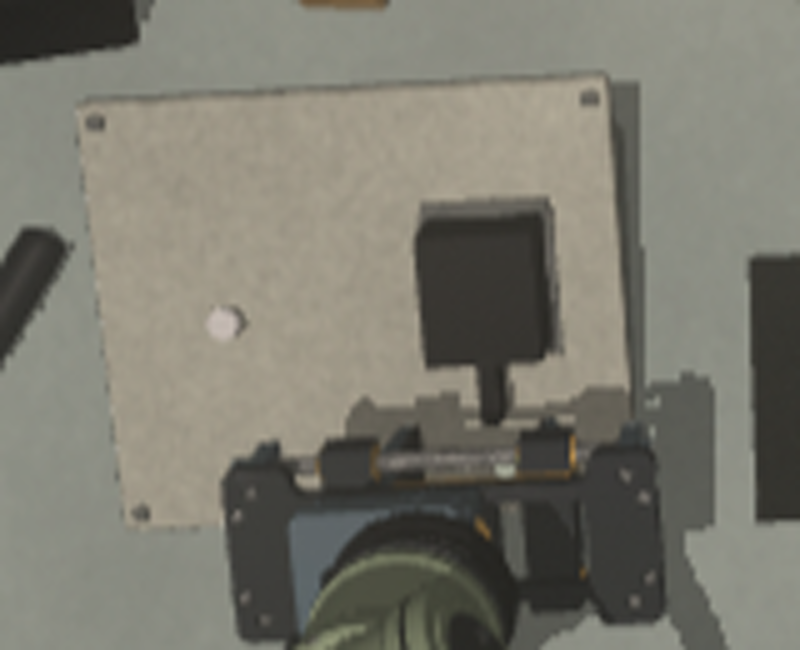

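```bash
python3 -m handwheel '[[0.6,[0,14,-1.2],[0,0,0]],[0.6,[0,14,-1.2],[0,0,0]],[0.6,[0,14,-1.2],[0,0,0]],[0.6,[0,14,-1.2],[0,0,0]],[0.6,[0,14,0],[0,0,0]],[0.6,[0,14,0],[0,0,0]],[0.6,[0,10,0],[0,0,0]],[0.6,[0,0,0],[0,0,0]],[0.05,[0,0,0],[0,0,0]],[0.05,[0,0,0],[0,0,0]]]' 15
python3 - <<'E'
from h import *
where()
E
python3 -m handwheel '[[0.05,[0,0,0],[0,0,0]],[0.05,[0,0,0],[0,0,0]],[0.05,[0,0,0],[0,0,0]],[0.05,[0,0,0],[0,0,0]],[0.05,[0,0,0],[0,0,0]],[0.05,[0,0,0],[0,0,0]],[0.05,[0,0,0],[0,0,0]],[0.05,[0,0,0],[0,0,0]],[0.05,[0,0,0],[0,0,0]],[0.05,[0,0,0],[0,0,0]]]' 15
python3 - <<'E'
from h import *
where()
s=env.grab_frame("side");crop("side",s,(235,180,165,165),3.6,"s2")
E
```

```text
time_s: 4.63
ee_pos: [508.0, 174.8, 84.0]
ee_rot: [-90.0, 20.0, -177.3]
force: [0.3, 0.0, -0.2]
gripper_width: 44.1
t 4.63 pos [508.  174.8  84. ] panel [-44.  -65.3   9.7] rot err to RC [ 0.  -0.1  0.1] q [ 22.  15. 120. -14.  27. 121.] F [ 0.3  0.  -0.2] w 44.1
time_s: 5.47
ee_pos: [507.9, 175.6, 83.5]
ee_rot: [-90.1, 20.0, -177.3]
force: [-3.5, 5.4, 1.7]
gripper_width: 10.2
t 5.47 pos [507.9 175.6  83.5] panel [-44.3 -64.5   9.2] rot err to RC [ 0.1 -0.   0.1] q [ 22.  15. 120. -14.  27. 121.] F [-3.5  5.4  1.7] w 10.2
```

View pics/s2.png

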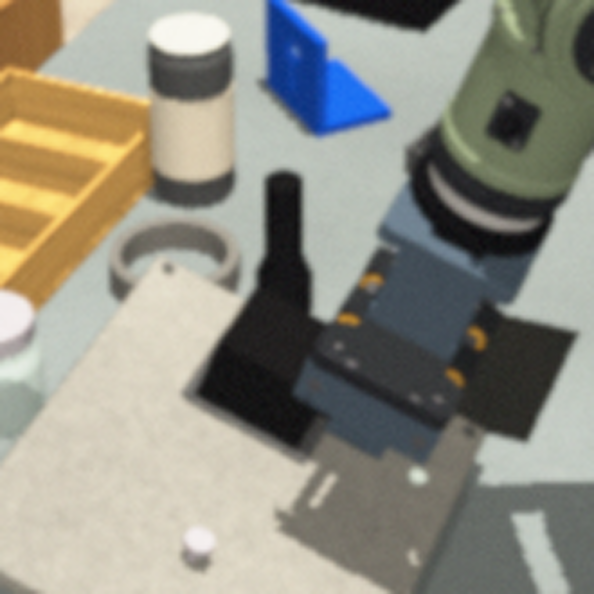

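```bash
python3 - <<'E'
from h import *
r=np.hypot(89.3,28.2);a0=np.degrees(np.arctan2(28.2,89.3))
a=np.radians(np.linspace(a0,a0+85,18))
print(np.round(np.c_[r*np.diff(np.cos(a)),-r*np.diff(np.sin(a))],1).tolist())
E
```

```text
[[-2.8, -7.7], [-3.5, -7.4], [-4.1, -7.1], [-4.7, -6.7], [-5.3, -6.3], [-5.8, -5.8], [-6.3, -5.2], [-6.7, -4.7], [-7.1, -4.1], [-7.4, -3.4], [-7.7, -2.8], [-7.9, -2.1], [-8.0, -1.4], [-8.1, -0.7], [-8.2, 0.0], [-8.1, 0.7], [-8.0, 1.4]]
```

```bash
python3 -m handwheel '[[0.05,[-2.8,-7.7,-0.3],[0,0,0]],[0.05,[-3.5,-7.4,-0.3],[0,0,0]],[0.05,[-4.1,-7.1,-0.3],[0,0,0]],[0.05,[-4.7,-6.7,0],[0,0,0]],[0.05,[-5.3,-6.3,0],[0,0,0]],[0.05,[-5.8,-5.8,0],[0,0,0]],[0.05,[-6.3,-5.2,0],[0,0,0]],[0.05,[-6.7,-4.7,0],[0,0,0]],[0.05,[0,0,0],[0,0,0]],[0.05,[0,0,0],[0,0,0]]]' 15
python3 - <<'E'
from h import *
where()
s=env.grab_frame("side");crop("side",s,(235,180,165,165),3.6,"s3")
E
```

```text
time_s: 6.35
ee_pos: [528.3, 176.7, 146.3]
ee_rot: [-90.0, 20.1, -177.3]
force: [-6.0, -0.0, 6.4]
gripper_width: 10.0
t 6.35 pos [528.3 176.7 146.3] panel [ -3.6 -64.4  61.3] rot err to RC [ 0. -0. -0.] q [ 21.  12. 113. -10.  37. 116.] F [-6.  -0.   6.4] w 10.0
```

View pics/s3.png

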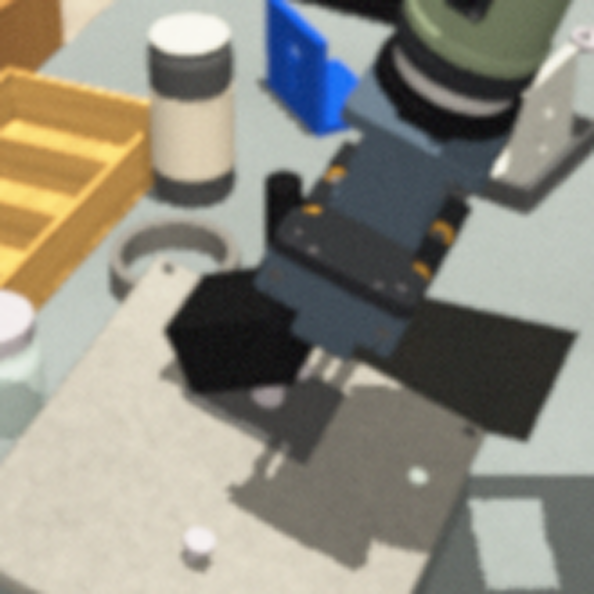

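```bash
python3 -m handwheel '[[0.05,[-6.9,-4.4,0],[0,0,0]],[0.05,[-7.2,-3.8,0],[0,0,0]],[0.05,[-7.5,-3.2,0],[0,0,0]],[0.05,[-7.9,-2.2,0],[0,0,0]],[0.05,[-8.0,-1.4,0],[0,0,0]],[0.05,[-8.1,-0.7,0],[0,0,0]],[0.05,[-8.2,0,0],[0,0,0]],[0.05,[-8.1,0.7,0],[0,0,0]],[0.05,[-8.0,1.4,0],[0,0,0]],[0.05,[0,0,0],[0,0,0]]]' 15
python3 - <<'E'
from h import *
where()
s=env.grab_frame("side");crop("side",s,(235,180,165,165),3.6,"s4")
E
```

```text
time_s: 7.23
ee_pos: [590.9, 179.8, 182.2]
ee_rot: [-90.0, 20.2, -177.3]
force: [0.3, 1.2, -0.4]
gripper_width: 9.6
t 7.23 pos [590.9 179.8 182.2] panel [ 67.6 -64.3  73.5] rot err to RC [ 0.  -0.  -0.1] q [ 19.  15. 103.  -8.  43. 111.] F [ 0.3  1.2 -0.4] w 9.6
```

View pics/s4.png

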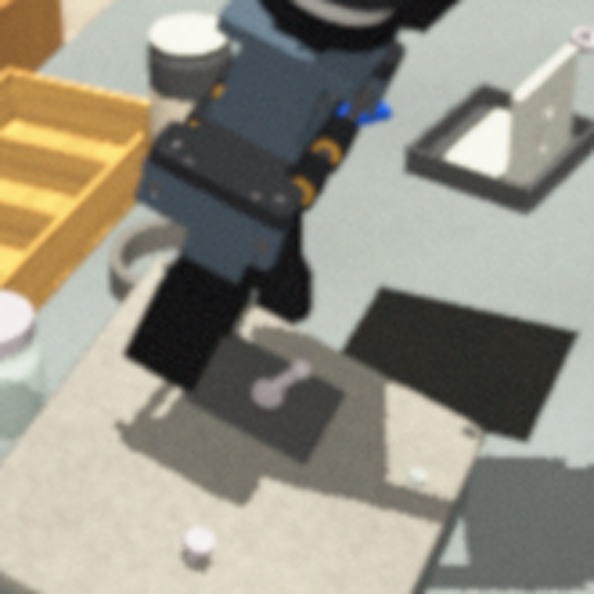

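```bash
python3 -m handwheel '[[0.35,[0,0,0],[0,0,0]],[0.35,[0,0,0],[0,0,0]],[0.35,[0,-10,0],[0,0,0]],[0.35,[0,-20,0],[0,0,0]],[0.35,[0,-20,0],[0,0,0]],[0,[10,-4,0],[0,0,0]],[0,[22,0,0],[0,0,0]],[0,[22,0,0],[0,0,0]],[0,[22,0,0],[0,0,0]],[0,[22,0,0],[0,0,0]]]' 15
python3 - <<'E'
from h import *
where()
s=env.grab_frame("side");crop("side",s,(235,180,165,165),3.6,"s5")
E
```

```text
time_s: 8.12
ee_pos: [476.0, 173.9, 197.9]
ee_rot: [-90.0, 19.9, -177.3]
force: [-0.0, 0.8, -0.2]
gripper_width: 1.6
t 8.12 pos [476.  173.9 197.9] panel [-35.1 -64.6 127.7] rot err to RC [ 0.  -0.   0.1] q [ 23.   4. 114. -10.  44. 117.] F [-0.   0.8 -0.2] w 1.6
```

View pics/s5.png

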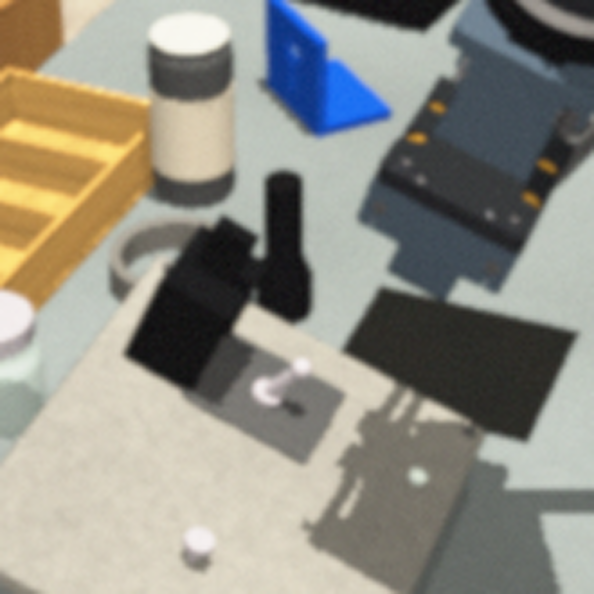

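```bash
python3 -m handwheel '[[0,[0,18,0],[0,0,0]],[0,[0,18,0],[0,0,0]],[0,[0,18,0],[0,0,0]],[0,[0,18,0],[0,0,0]],[0,[0,18,0],[0,0,0]],[0,[0,16,0],[0,0,0]],[0,[0,0,0],[0,0,0]],[0,[-6,0,0],[0,0,0]],[0,[-6,0,0],[0,0,0]],[0,[-6,0,0],[0,0,0]]]' 15
python3 - <<'E'
from h import *
where()
E
```

```text
time_s: 9.0
ee_pos: [530.6, 176.8, 106.0]
ee_rot: [-90.0, 19.9, -177.3]
force: [-4.2, -0.7, 0.8]
gripper_width: -0.0
t 9.0 pos [530.6 176.8 106. ] panel [-15.2 -64.3  22.6] rot err to RC [ 0.  -0.1  0.1] q [ 21.  15. 116. -12.  31. 117.] F [-4.2 -0.7  0.8] w -0.0
```

```bash
python3 -m handwheel '[[0,[-3,0,0],[0,0,0]],[0,[-3,0,0],[0,0,0]],[0,[-3,0,0],[0,0,0]],[0,[-2,0,0],[0,0,0]],[0,[-2,0,0],[0,0,0]],[0,[-1,0,0],[0,0,0]],[0,[-1,0,0],[0,0,0]],[0,[0,0,0],[0,0,0]],[0,[0,0,0],[0,0,0]],[0,[0,0,0],[0,0,0]]]' 15
python3 - <<'E'
from h import *
where()
E
```

```text
time_s: 9.83
ee_pos: [544.6, 177.6, 109.9]
ee_rot: [-90.0, 19.9, -177.3]
force: [-6.1, -0.3, 2.8]
gripper_width: 0.5
t 9.83 pos [544.6 177.6 109.9] panel [ -0.8 -64.3  21.4] rot err to RC [ 0.  -0.   0.2] q [ 20.  15. 114. -11.  32. 116.] F [-6.1 -0.3  2.8] w 0.5
```

```bash
python3 -m handwheel '[[0,[-1,0,0],[0,0,0]],[0,[-1,0,0],[0,0,0]],[0,[-1,0,0],[0,0,0]],[0,[0,0,0],[0,0,0]],[0,[0,0,0],[0,0,0]],[0,[0,0,0],[0,0,0]],[0,[0,0,0],[0,0,0]],[0,[0,0,0],[0,0,0]],[0,[0,0,0],[0,0,0]],[0,[0,0,0],[0,0,0]]]' 15
python3 - <<'E'
from h import *
where()
E
```

```text
time_s: 10.67
ee_pos: [545.0, 177.4, 109.9]
ee_rot: [-90.0, 19.6, -177.3]
force: [-9.6, 1.3, 3.8]
gripper_width: 0.5
t 10.67 pos [545.  177.4 109.9] panel [ -0.3 -64.4  21.3] rot err to RC [-0.  -0.1  0.4] q [ 20.  16. 114. -11.  32. 116.] F [-9.6  1.3  3.8] w 0.5
```

```bash
python3 -m handwheel '[[0,[10,0,0],[0,0,0]],[0,[10,-4,0],[0,0,0]],[0.3,[0,-20,0],[0,0,0]],[0.3,[0,-22,0],[0,0,0]],[0.3,[0,-22,0],[0,0,0]],[0.3,[0,-22,0],[0,0,0]],[0.3,[0,-12,0],[0,0,0]],[0.3,[0,-6,0],[0,0,0]],[0.3,[0,0,0],[0,0,0]],[0.3,[0,0,0],[0,0,0]]]' 15
python3 - <<'E'
from h import *
where()
s=env.grab_frame("side");crop("side",s,(235,180,165,165),3.6,"s6")
t=env.grab_frame("top");crop("top",t,(150,205,160,130),5,"t6")
E
```

```text
time_s: 11.5
ee_pos: [492.1, 175.0, 205.5]
ee_rot: [-90.0, 20.0, -177.3]
force: [-0.7, -0.6, -0.1]
gripper_width: 27.4
t 11.5 pos [492.1 175.  205.5] panel [-17.3 -64.3 129.3] rot err to RC [ 0.  -0.   0.1] q [ 23.   5. 111.  -9.  45. 115.] F [-0.7 -0.6 -0.1] w 27.4
```

View pics/s6.png

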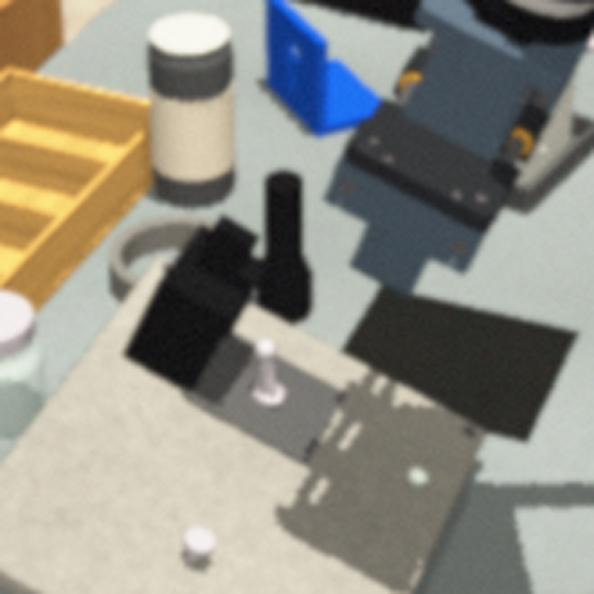

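View pics/t6.png

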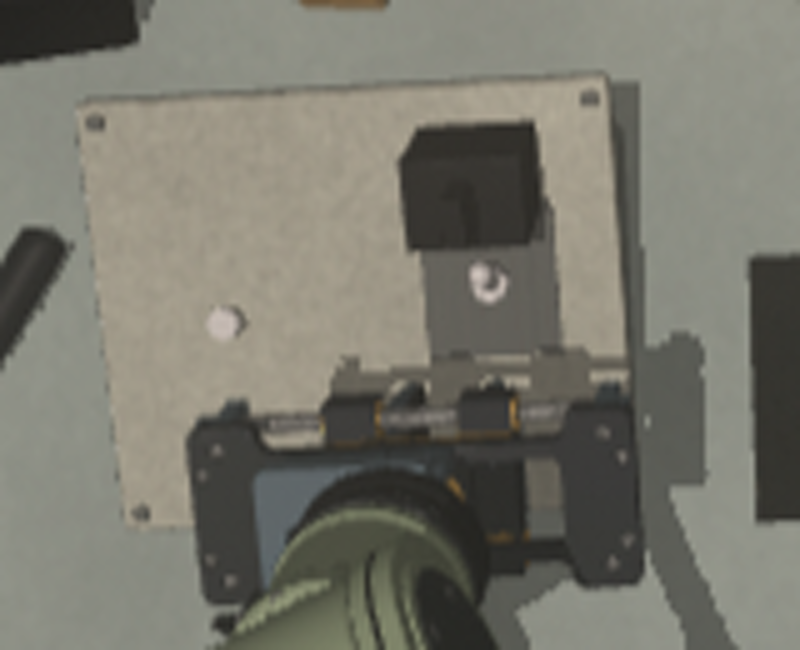

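```bash
python3 -m handwheel '[[0.35,[-21,0,0],[0,0,0]],[0.35,[-21,0,0],[0,0,0]],[0.35,[-21,0,0],[0,0,0]],[0.35,[-21,0,0],[0,0,0]],[0.35,[0,14,0],[0,0,0]],[0.35,[0,14,0],[0,0,0]],[0.35,[0,14,0],[0,0,0]],[0.35,[0,13,0],[0,0,0]],[0.35,[0,0,0],[0,0,0]],[0.05,[0,0,0],[0,0,0]]]' 15
python3 - <<'E'
from h import *
where()
E
python3 -m handwheel '[[0.05,[0,0,0],[0,0,0]],[0.05,[0,0,0],[0,0,0]],[0.05,[0,0,0],[0,0,0]],[0.05,[0,0,0],[0,0,0]],[0.05,[8.0,-1.4,0],[0,0,0]],[0.05,[8.1,-0.7,0],[0,0,0]],[0.05,[8.2,0,0],[0,0,0]],[0.05,[8.1,0.7,0],[0,0,0]],[0.05,[8.0,1.4,0],[0,0,0]],[0.05,[7.9,2.1,0],[0,0,0]]]' 15
python3 - <<'E'
from h import *
where()
E
```

```text
time_s: 12.43
ee_pos: [589.3, 179.4, 180.9]
ee_rot: [-90.0, 19.8, -177.3]
force: [0.7, -0.6, -0.2]
gripper_width: 27.6
t 12.43 pos [589.3 179.4 180.9] panel [ 65.7 -64.6  72.8] rot err to RC [-0.  -0.   0.3] q [ 19.  15. 103.  -8.  44. 111.] F [ 0.7 -0.6 -0.2] w 27.6
time_s: 13.27
ee_pos: [544.4, 177.6, 164.5]
ee_rot: [-90.0, 20.0, -177.3]
force: [1.8, -1.7, 3.2]
gripper_width: 10.1
t 13.27 pos [544.4 177.6 164.5] panel [ 17.8 -64.3  72.8] rot err to RC [ 0.  -0.   0.1] q [ 20.  12. 110.  -9.  40. 114.] F [ 1.8 -1.7  3.2] w 10.1
```

```bash
python3 -m handwheel '[[0.05,[7.7,2.5,0],[0,0,0]],[0.05,[7.4,3.2,0],[0,0,0]],[0.05,[7.1,4,0],[0,0,0]],[0.05,[6.7,4.6,0],[0,0,0]],[0.05,[6.3,5.2,0],[0,0,0]],[0.05,[5.8,5.8,0],[0,0,0]],[0.05,[5.3,6.3,0],[0,0,0]],[0.05,[4.7,6.7,0],[0,0,0]],[0.05,[4.1,7.1,0],[0,0,0]],[0.05,[3.5,7.4,0],[0,0,0]]]' 15
python3 - <<'E'
from h import *
where()
E
python3 -m handwheel '[[0.05,[2.8,7.7,0],[0,0,0]],[0.05,[0,2,0],[0,0,0]],[0.05,[0,2,0],[0,0,0]],[0.05,[0,0,0],[0,0,0]],[0.05,[0,0,0],[0,0,0]],[0.05,[0,0,0],[0,0,0]],[0.05,[0,0,0],[0,0,0]],[0.05,[0,0,0],[0,0,0]],[0.05,[0,0,0],[0,0,0]],[0.05,[0,0,0],[0,0,0]]]' 15
python3 - <<'E'
from h import *
where()
E
```

```text
time_s: 14.1
ee_pos: [507.5, 175.7, 93.5]
ee_rot: [-90.0, 19.9, -177.3]
force: [0.4, -2.8, 2.2]
gripper_width: 9.7
t 14.1 pos [507.5 175.7  93.5] panel [-41.2 -64.3  18.8] rot err to RC [-0.  -0.   0.2] q [ 22.  14. 119. -14.  28. 120.] F [ 0.4 -2.8  2.2] w 9.7
time_s: 14.93
ee_pos: [508.6, 175.7, 82.6]
ee_rot: [-90.0, 19.9, -177.3]
force: [-5.9, -1.6, 11.8]
gripper_width: 10.0
t 14.93 pos [508.6 175.7  82.6] panel [-43.9 -64.4   8.2] rot err to RC [-0.  -0.1  0.2] q [ 22.  15. 120. -14.  27. 121.] F [-5.9 -1.6 11.8] w 10.0
```

```bash
python3 -m handwheel '[[0.45,[0,0,0],[0,0,0]],[0.45,[0,0,0],[0,0,0]],[0.45,[0,0,0],[0,0,0]],[0.45,[0,0,0],[0,0,0]],[0.45,[0,-10,0],[0,0,0]],[0.45,[0,-20,0],[0,0,0]],[0.45,[0,-25,0],[0,0,0]],[0.45,[0,-30,0],[0,0,0]],[0.45,[0,-30,0],[0,0,0]],[0.45,[0,-20,0],[0,0,0]]]' 15
python3 - <<'E'
from h import *
where()
s=env.grab_frame("side");crop("side",s,(235,180,165,165),3.6,"s7")
t=env.grab_frame("top");crop("top",t,(150,205,160,130),5,"t7")
x,y,a=np.load("br.npy"); x,y,a=535.6,-247.3,np.radians(-9)
print("bracket",x,y)
bx=np.array([np.cos(a),np.sin(a),0]);by=np.array([-np.sin(a),np.cos(a),0])
# tool z=+bx, y=-Z, x = y x z
Z=np.array([0,0,1.]);Rt=np.c_[np.cross(-Z,bx),-Z,bx]
plan(np.array([x,y,4+82+60]),Rt,24)
E
```

```text
time_s: 15.77
ee_pos: [463.2, 174.0, 212.8]
ee_rot: [-90.1, 20.1, -177.3]
force: [0.9, -0.6, 0.4]
gripper_width: 41.1
t 15.77 pos [463.2 174.  212.8] panel [-42.  -63.9 146.1] rot err to RC [ 0.1 -0.1 -0.1] q [ 24.   2. 114. -10.  46. 117.] F [ 0.9 -0.6  0.4] w 41.1
bracket 535.6 -247.3
rows 24 shift [10.37  1.62 16.32] turn [-0.572 -3.225 -0.719] OK
```

View pics/s7.png

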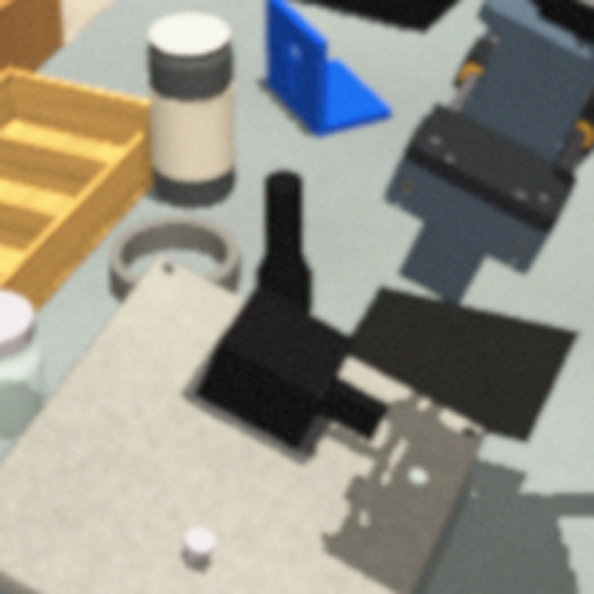

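View pics/t7.png

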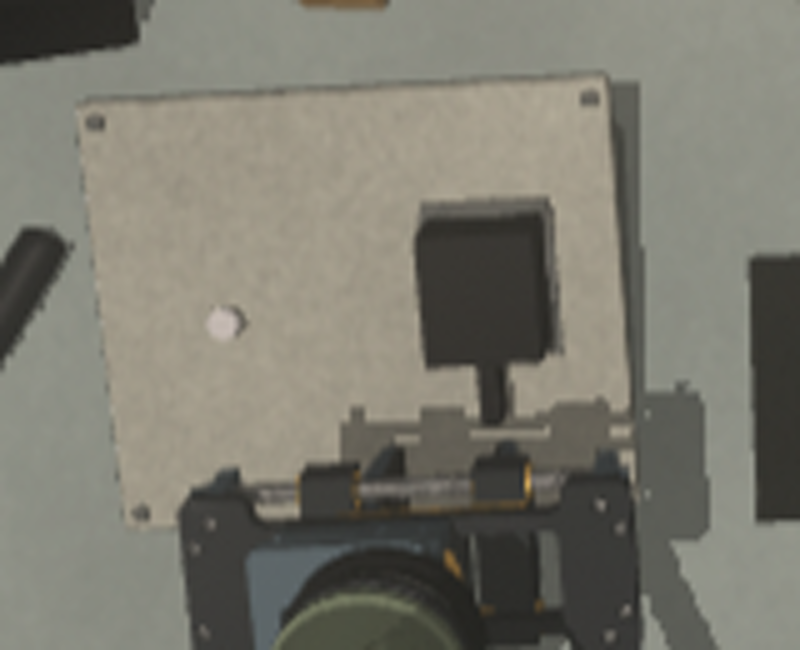

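```bash
cat >> h.py <<'E'
def sim(sh,w,n):
    p,r=tool();o=[]
    for _ in range(n):
        p=p+r.apply(sh);r=r*R.from_rotvec(np.radians(w));o.append(p)
    print(np.round(np.array(o)[[n//4,n//2,3*n//4,-1]],0).tolist())
    return p,r
BXYZ=(535.6,-247.3,np.radians(-9))
def RB():
    a=BXYZ[2];bx=np.array([np.cos(a),np.sin(a),0]);Z=np.array([0,0,1.])
    return np.c_[np.cross(-Z,bx),-Z,bx]
E
python3 - <<'E'
from h import *
from scipy.spatial.transform import Slerp
p,r=tool()
sl=Slerp([0,1],R.concatenate([r,R.from_matrix(RB())]))
plan(np.array([430,-10,225]),sl(.52),12)
E
```

```text
rows 12 shift [ 8.03 -2.69 13.6 ] turn [-0.595 -3.354 -0.748] OK
```

```bash
python3 -m handwheel '[[0.6,[9,-3,16],[-0.7,-4,-0.9]],[0.6,[9,-3,16],[-0.7,-4,-0.9]],[0.6,[9,-3,16],[-0.7,-4,-0.9]],[0.6,[9,-3,16],[-0.7,-4,-0.9]],[0.6,[9,-3,16],[-0.7,-4,-0.9]],[0.6,[9,-3,16],[-0.7,-4,-0.9]],[0.6,[9,-3,16],[-0.7,-4,-0.9]],[0.6,[9,-3,16],[-0.7,-4,-0.9]],[0.6,[9,-3,16],[-0.7,-4,-0.9]],[0.6,[9,-3,16],[-0.7,-4,-0.9]]]' 15
python3 - <<'E'
from h import *
where()
plan(np.array([BXYZ[0],BXYZ[1],160]),RB(),10)
E
```

```text
time_s: 16.7
ee_pos: [431.6, -6.4, 219.9]
ee_rot: [-86.6, 9.2, -136.1]
force: [0.1, -0.3, 0.6]
gripper_width: 54.8
t 16.7 pos [431.6  -6.4 219.9] panel [ -77.3 -242.6  166.5] rot err to RC [ 7.2 40.1  9.2] q [ -6.   0. 112.   6.  59.  38.] F [ 0.1 -0.3  0.6] w 54.8
rows 10 shift [16.59  5.47 21.  ] turn [-0.622 -3.729 -0.774] OK
```

```bash
python3 -m handwheel '[[0.6,[16.6,5.5,21],[-0.62,-3.73,-0.77]],[0.6,[16.6,5.5,21],[-0.62,-3.73,-0.77]],[0.6,[16.6,5.5,21],[-0.62,-3.73,-0.77]],[0.6,[16.6,5.5,21],[-0.62,-3.73,-0.77]],[0.6,[16.6,5.5,21],[-0.62,-3.73,-0.77]],[0.6,[16.6,5.5,21],[-0.62,-3.73,-0.77]],[0.6,[16.6,5.5,21],[-0.62,-3.73,-0.77]],[0.6,[16.6,5.5,21],[-0.62,-3.73,-0.77]],[0.6,[16.6,5.5,21],[-0.62,-3.73,-0.77]],[0.6,[16.6,5.5,21],[-0.62,-3.73,-0.77]]]' 15
python3 - <<'E'
from h import *
where()
plan(np.array([BXYZ[0],BXYZ[1],51]),RB(),6)
s=env.grab_frame("side");crop("side",s,(300,100,200,160),4,"s8")
E
```

```text
time_s: 17.53
ee_pos: [535.8, -247.8, 159.2]
ee_rot: [-90.0, 0.1, -99.0]
force: [-0.5, -0.0, 0.6]
gripper_width: 54.8
t 17.53 pos [ 535.8 -247.8  159.2] panel [ -11.3 -488.8   77.8] rot err to RC [13.7 77.4 16.8] q [-26.  22.  92.   0.  66. -17.] F [-0.5 -0.   0.6] w 54.8
rows 6 shift [-0.07 18.03 -0.05] turn [-0.004 -0.004 -0.011] OK
```

View pics/s8.png

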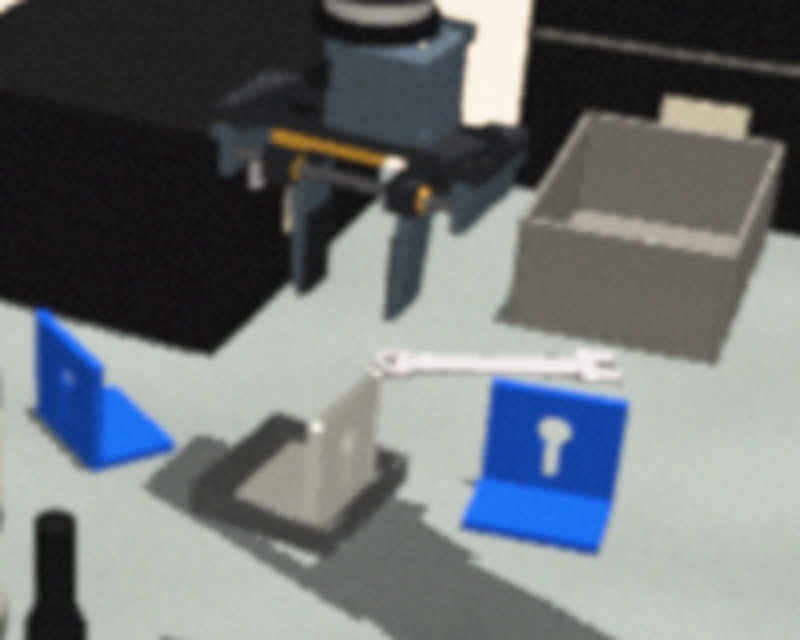

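```bash
python3 -m handwheel '[[0.6,[0,17,0],[0,0,0]],[0.6,[0,17,0],[0,0,0]],[0.6,[0,17,0],[0,0,0]],[0.6,[0,17,0],[0,0,0]],[0.6,[0,17,0],[0,0,0]],[0.6,[0,16,0],[0,0,0]],[0.6,[0,0,0],[0,0,0]],[0,[0,0,0],[0,0,0]],[0,[0,0,0],[0,0,0]],[0,[0,0,0],[0,0,0]]]' 15
python3 -m handwheel '[[0,[0,0,0],[0,0,0]],[0,[0,0,0],[0,0,0]],[0,[0,0,0],[0,0,0]],[0,[0,0,0],[0,0,0]],[0,[0,0,0],[0,0,0]],[0,[0,0,0],[0,0,0]],[0,[0,-5,0],[0,0,0]],[0,[0,-10,0],[0,0,0]],[0,[0,-15,0],[0,0,0]],[0,[0,-20,0],[0,0,0]]]' 40
python3 - <<'E'
from h import *
where()
s=env.grab_frame("side");crop("side",s,(300,100,200,160),4,"s9")
E
```

```text
time_s: 18.42
ee_pos: [536.9, -246.8, 60.8]
ee_rot: [-89.7, 0.0, -99.2]
force: [-0.1, -0.2, 0.5]
gripper_width: 37.3
time_s: 19.25
ee_pos: [535.0, -246.0, 109.5]
ee_rot: [-90.0, 0.1, -99.2]
force: [1.2, 0.1, -2.4]
gripper_width: 7.8
t 19.25 pos [ 535.  -246.   109.5] panel [ -29.  -486.9   31.3] rot err to RC [13.7 77.2 16.7] q [-26.  24.  96.   0.  59. -17.] F [ 1.2  0.1 -2.4] w 7.8
```

View pics/s9.png

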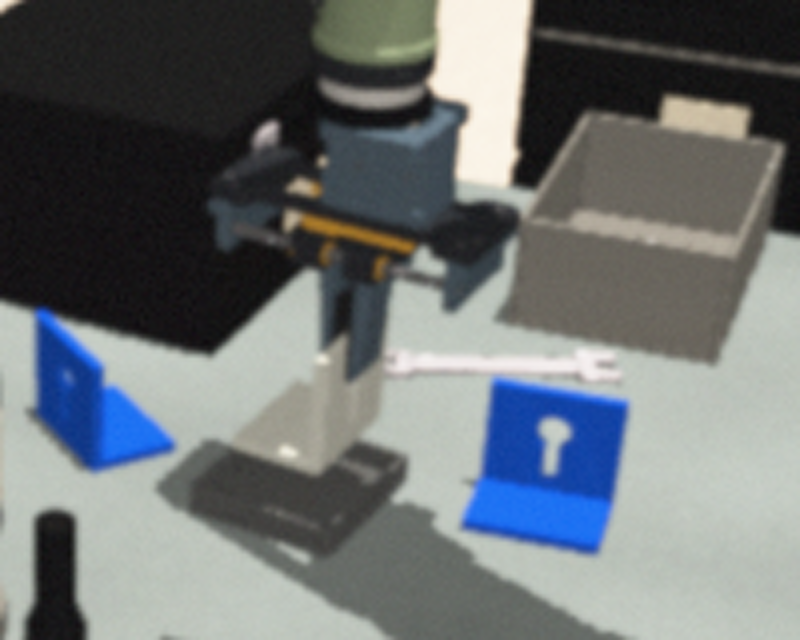

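```bash
cat > kin.py <<'E'
from h import *
D=[([-76.89,18.352,89.707,0,72.045,-1.145],[141.5,-556.8,213.1]),
([-52,-4,119,8,60,25],[260.3,-244.1,194.6]),([7,-3,123,-1,44,93],[409.3,57.7,181.6]),([23,5,117,-10,40,117],[475.6,168.7,171.3]),([22,15,120,-14,27,121],[508,174.8,84]),([21,12,113,-10,37,116],[528.3,176.7,146.3]),([19,15,103,-8,43,111],[590.9,179.8,182.2]),([23,4,114,-10,44,117],[476,173.9,197.9]),([20,16,114,-11,32,116],[545,177.4,109.9]),([24,2,114,-10,46,117],[463.2,174,212.8]),([-6,0,112,6,59,38],[431.6,-6.4,219.9]),([-26,22,92,0,66,-17],[535.8,-247.8,159.2]),([-26,24,96,0,59,-17],[535,-246,109.5])]
def fk(q,k):
    d1,a1,L2,a3,L3,Lt=k
    e=lambda a,v:R.from_euler(a,v,degrees=True)
    r1=e('z',q[0]);r2=r1*e('y',q[1]);r3=r2*e('y',q[2]);r5=r3*e('z',q[3])*e('y',q[4])
    p=np.array([0,0,d1])+r1.apply([a1,0,0])+r2.apply([0,0,L2])+r3.apply([a3,0,L3])+r5.apply([0,0,Lt])
    return p,r5*e('z',q[5])
f=lambda k:np.concatenate([(fk(q,k)[0]-p) for q,p in D])
s=least_squares(f,[300,50,350,0,350,250],loss="soft_l1",f_scale=5);K=s.x
if __name__=="__main__": print(np.round(K),np.round(f(K).reshape(-1,3)).tolist()); print((fk(D[0][0],K)[1].as_matrix()).round(2),R.from_euler('xyz',[-90.1,0,-165.7],degrees=True).as_matrix().round(2))
C=fk(D[0][0],K)[1].inv()*R.from_euler('xyz',[-90.1,0,-165.7],degrees=True)
LO=np.array([-177.97,-48.28,12.27,-77.06,2.81,-146.56]);HI=np.array([177.97,115.42,149.76,257.06,150.46,146.56])
def ik(pos,Rt,q0):
    g=lambda q:np.r_[(fk(q,K)[0]-pos),200*((fk(q,K)[1]*C).inv()*Rt).as_rotvec()]
    b=least_squares(g,np.clip(q0,LO+.1,HI-.1),bounds=(LO,HI))
    return b.x,np.abs(b.fun).max()
E
python3 kin.py; python3 - <<'E'
from kin import *
import h
h.BXYZ=(0,0,0.);
for tilt in (30,36,40,45,50):
  for x0 in (520,545,560):
    th=np.radians(tilt);p=np.array([x0-54*np.sin(th),-6,8+54*np.cos(th)])
    print(tilt,x0,[ (np.round(a),round(b,1)) for a,b in [ik(p,R.from_euler('y',-tilt,degrees=True)*R.from_matrix(h.RB()),env.state()["qpos"])]])
E
```

```text
[117.  24. 570.  15. 395. 309.] [[-11.0, -2.0, -1.0], [-7.0, -20.0, 5.0], [2.0, -11.0, -3.0], [-4.0, -6.0, 0.0], [4.0, -4.0, 3.0], [1.0, -8.0, -2.0], [-0.0, -7.0, -4.0], [1.0, -12.0, -2.0], [3.0, -11.0, -2.0], [-1.0, -10.0, -4.0], [2.0, -11.0, 1.0], [-4.0, -12.0, 3.0], [0.0, -15.0, 9.0]]
[[-0.25  0.97 -0.  ]
 [ 0.97  0.25  0.  ]
 [ 0.    0.   -1.  ]] [[-0.97 -0.    0.25]
 [-0.25  0.   -0.97]
 [ 0.   -1.   -0.  ]]
30 520 [(array([ -1.,  13., 136.,  25.,   3., -27.]), np.float64(4.1))]
30 545 [(array([ -1.,  15., 133.,  14.,   3., -15.]), np.float64(2.4))]
30 560 [(array([ -1.,  16., 132.,  11.,   3., -12.]), np.float64(1.1))]
36 520 [(array([  -4.,   13.,  140.,  143.,    8., -147.]), np.float64(9.2))]
36 545 [(array([  -3.,   15.,  137.,  144.,    7., -147.]), np.float64(8.2))]
36 560 [(array([  -3.,   16.,  135.,  144.,    7., -147.]), np.float64(7.6))]
40 520 [(array([  -6.,   13.,  142.,  142.,   13., -147.]), np.float64(15.5))]
40 545 [(array([  -5.,   15.,  139.,  142.,   12., -147.]), np.float64(14.4))]
40 560 [(array([  -5.,   16.,  137.,  143.,   11., -147.]), np.float64(13.9))]
45 520 [(array([  -9.,   14.,  143.,  140.,   18., -147.]), np.float64(25.1))]
45 545 [(array([  -8.,   16.,  141.,  140.,   17., -147.]), np.float64(23.9))]
45 560 [(array([  -7.,   17.,  139.,  141.,   17., -147.]), np.float64(23.1))]
50 520 [(array([ -11.,   14.,  145.,  138.,   23., -147.]), np.float64(35.7))]
50 545 [(array([ -10.,   16.,  142.,  139.,   22., -147.]), np.float64(34.2))]
50 560 [(array([ -10.,   17.,  141.,  139.,   22., -147.]), np.float64(33.3))]
```

```bash
python3 - <<'E'
from h import *
import h
h.BXYZ=(535,0,np.radians(2.76)); where()
plan(np.array([533,0,150]),RB(),11)
E
```

```text
t 19.3 pos [ 537.8 -247.4  114.5] panel [ -24.7 -488.4   35.1] rot err to RC [13.2 77.3 16.5] q [-26.  24.  96.   0.  59. -17.] F [1.5 0.2 0.9] w 7.7
rows 11 shift [-22.45  -3.25  -1.89] turn [-0.045 -1.083  0.008] OK
```

```bash
python3 -m handwheel '[[0,[0,-15,0],[0,0,0]],[0,[-10,-15,0],[0,0,0]],[0,[-30,-5,-2.5],[0,-1.5,0]],[0,[-30,0,-2.5],[0,-1.5,0]],[0,[-30,0,-2.5],[0,-1.5,0]],[0,[-30,0,-2.5],[0,-1.5,0]],[0,[-30,0,-2.5],[0,-1.5,0]],[0,[-30,0,-2.5],[0,-1.5,0]],[0,[-30,0,-2.5],[0,-1.5,0]],[0,[-20,0,-2],[0,-1.5,0]]]' 40
python3 - <<'E'
from h import *
import h
h.BXYZ=(535,0,np.radians(2.76)); where()
plan(np.array([533,0,57]),RB(),6)
s=env.grab_frame("side");crop("side",s,(235,150,200,160),4,"s10")
E
```

```text
time_s: 20.13
ee_pos: [534.2, -3.8, 145.0]
ee_rot: [-89.8, 0.1, -87.0]
force: [-0.3, -1.1, -2.0]
gripper_width: 8.0
t 20.13 pos [534.2  -3.8 145. ] panel [  -6.7 -245.    60.9] rot err to RC [15.7 89.2 15.5] q [ -2.  18. 101.   0.  61.  -5.] F [-0.3 -1.1 -2. ] w 8.0
rows 6 shift [-0.63 14.66 -0.19] turn [-0.031  0.036 -0.013] OK
```

View pics/s10.png

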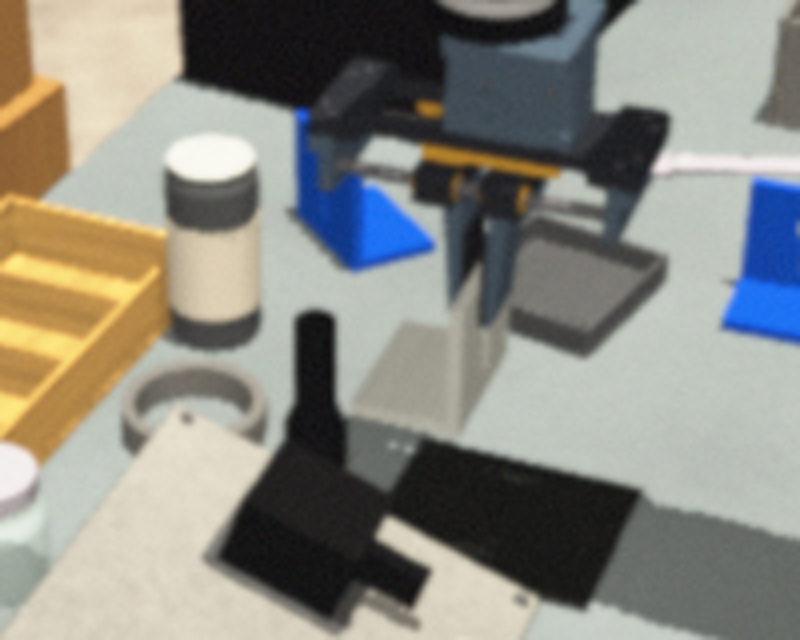

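```bash
python3 -m handwheel '[[0,[-1,16,0],[0,0,0]],[0,[-1,16,0],[0,0,0]],[0,[-1,16,0],[0,0,0]],[0,[0,16,0],[0,0,0]],[0,[0,12,0],[0,0,0]],[0,[0,6,0],[0,0,0]],[0,[0,2,0],[0,0,0]],[0,[0,1,0],[0,0,0]],[0,[0,0,0],[0,0,0]],[0,[0,0,0],[0,0,0]]]' 40
python3 - <<'E'
from h import *
where()
s=env.grab_frame("side");crop("side",s,(235,150,200,160),4,"s11")
E
```

```text
time_s: 21.02
ee_pos: [535.5, -3.4, 60.7]
ee_rot: [-89.7, 0.0, -87.2]
force: [0.2, -0.4, -1.5]
gripper_width: 7.9
t 21.02 pos [535.5  -3.4  60.7] panel [ -34.3 -244.6  -18.7] rot err to RC [15.5 89.1 15.5] q [ -2.  23. 107.   0.  49.  -4.] F [ 0.2 -0.4 -1.5] w 7.9
```

View pics/s11.png

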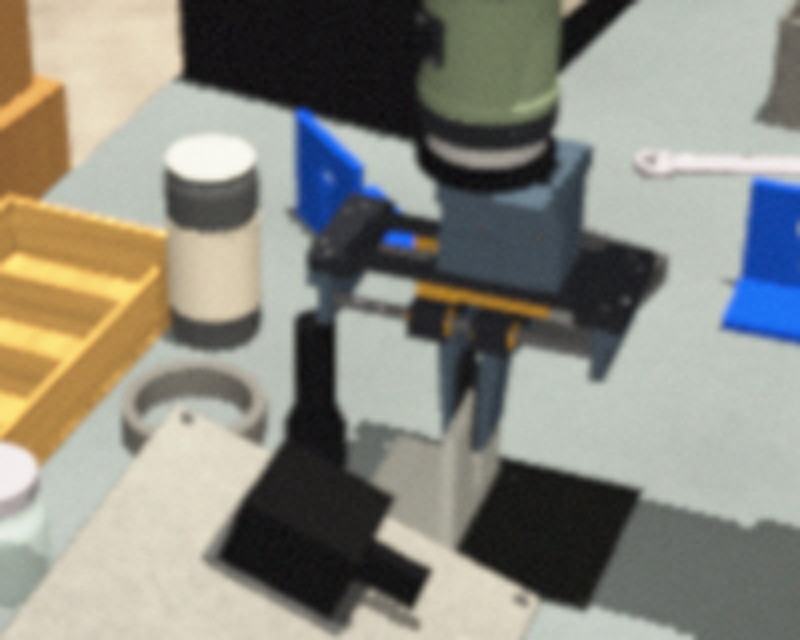

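```bash
python3 -m handwheel '[[0,[0,1,0],[0,0,0]],[0,[0,1,0],[0,0,0]],[0,[0,1,0],[0,0,0]],[0,[0,1,0],[0,0,0]],[0,[0,0,0],[0,0,0]],[0,[0,0,0],[0,0,0]],[0,[0,0,0],[0,0,0]],[0,[0,0,0],[0,0,0]],[0,[0,0,0],[0,0,0]],[0,[0,0,0],[0,0,0]]]' 40
python3 - <<'E'
from h import *
where()
E
```

```text
time_s: 21.9
ee_pos: [535.3, -3.3, 58.1]
ee_rot: [-89.7, 0.0, -87.2]
force: [-2.9, -0.5, 11.4]
gripper_width: 7.8
t 21.9 pos [535.3  -3.3  58.1] panel [ -35.4 -244.5  -21. ] rot err to RC [15.5 89.1 15.5] q [ -2.  23. 107.   0.  49.  -4.] F [-2.9 -0.5 11.4] w 7.8
```

```bash
python3 -m handwheel '[[1,[0,0,0],[0,0,0]],[1,[0,0,0],[0,0,0]],[1,[0,0,0],[0,0,0]],[1,[0,0,0],[0,0,0]],[1,[0,0,0],[0,0,0]],[1,[0,0,0],[0,0,0]],[1,[0,-4,0],[0,0,0]],[1,[0,-6,0],[0,0,0]],[1,[0,-4,0],[0,0,0]],[1,[0,0,-8],[0,0,0]]]' 40
python3 - <<'E'
from h import *
where()
E
python3 -m handwheel '[[1,[0,0,-15],[0,0,0]],[1,[0,0,-10],[0,0,0]],[1,[0,0,-8],[0,0,0]],[1,[0,0,-8],[0,0,0]],[1,[0,0,-8],[0,0,0]],[1,[0,0,-8],[0,0,0]],[1,[0,0,-8],[0,0,0]],[1,[0,0,-8],[0,0,0]],[1,[0,0,0],[0,0,0]],[1,[0,0,0],[0,0,0]]]' 40
python3 - <<'E'
from h import *
where()
s=env.grab_frame("side");crop("side",s,(235,150,200,160),4,"s12")
E
```

```text
time_s: 22.73
ee_pos: [529.1, -3.7, 71.3]
ee_rot: [-89.5, 0.0, -87.2]
force: [0.4, -0.5, 1.1]
gripper_width: 71.5
t 22.73 pos [529.1  -3.7  71.3] panel [ -36.7 -244.6   -6.5] rot err to RC [15.4 89.1 15.4] q [ -2.  22. 107.   0.  50.  -5.] F [ 0.4 -0.5  1.1] w 71.5
time_s: 23.57
ee_pos: [453.6, -7.3, 69.7]
ee_rot: [-89.8, 0.0, -87.2]
force: [0.2, 0.4, -0.1]
gripper_width: 91.2
t 23.57 pos [453.6  -7.3  69.7] panel [-108.3 -244.6   17.9] rot err to RC [15.6 89.1 15.6] q [ -2.  16. 117.   0.  47.  -5.] F [ 0.2  0.4 -0.1] w 91.2
```

View pics/s12.png

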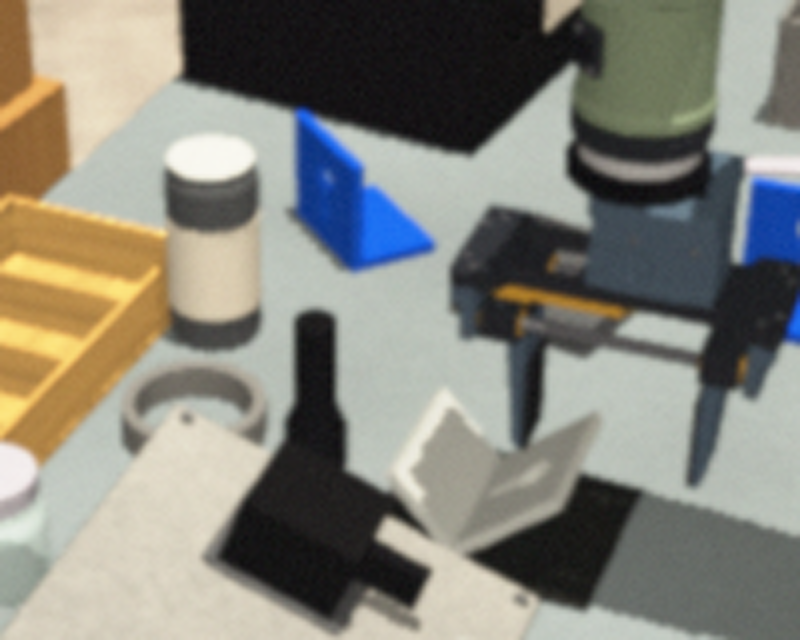

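```bash
python3 -m handwheel '[[1,[0,-15,0],[0,0,0]],[1,[0,-20,0],[0,0,0]],[1,[0,-20,-10],[0,0,0]],[1,[0,-20,-10],[0,0,0]],[1,[0,-10,-10],[0,0,0]],[0.5,[0,0,-10],[0,0,0]],[0.5,[0,0,0],[0,0,0]],[0.5,[0,0,0],[0,0,0]],[0.5,[0,0,0],[0,0,0]],[0.5,[0,0,0],[0,0,0]]]' 40
python3 - <<'E'
from h import *
where()
s=env.grab_frame("side");crop("side",s,(290,200,140,130),5,"s13")
t=env.grab_frame("top");crop("top",t,(280,225,100,100),6,"t13")
E
```

```text
time_s: 24.45
ee_pos: [413.9, -9.3, 153.8]
ee_rot: [-89.9, 0.0, -87.2]
force: [0.0, -0.1, 1.1]
gripper_width: 60.6
t 24.45 pos [413.9  -9.3 153.8] panel [-116.8 -244.6  110.5] rot err to RC [15.7 89.1 15.6] q [ -3.   7. 115.   0.  59.  -6.] F [ 0.  -0.1  1.1] w 60.6
```

View pics/s13.png

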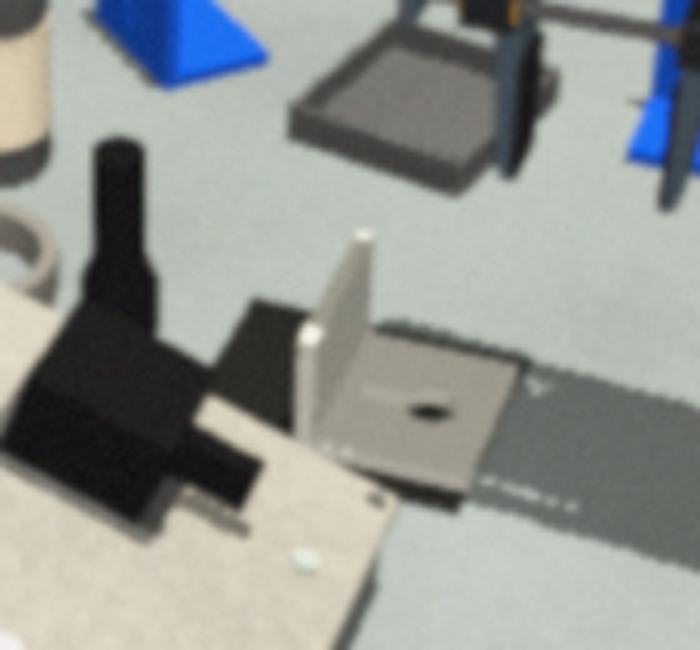

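View pics/t13.png

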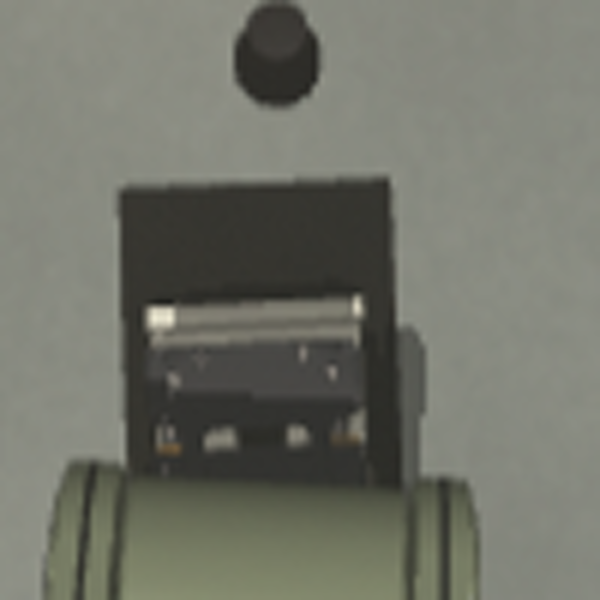

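```bash
python3 - <<'E'
from h import *
# local as (bx,by,bz)
T=up([[147,308],[363,294],[150,332],[364,318]],6,(280,225)); LT=[(60,45,0),(60,-45,0),(60,45,8),(60,-45,8)]
Sd=up([[297,330],[322,338],[355,233],[373,237],[527,359],[432,411]],5,(290,200)); LS=[(60,45,0),(60,45,8),(60,-45,0),(60,-45,8),(4,-45,82),(4,0,52)]
def W(p,L):
    L=np.array(L,float);c,s=np.cos(p[2]),np.sin(p[2])
    lx=-L[:,2];ly=L[:,1]
    return np.c_[p[0]+c*lx-s*ly,p[1]+s*lx+c*ly,2+4+L[:,0]]
for cams in ("t","s","ts"):
    def f(p):
        o=[]
        if "t" in cams:o.append((proj("top",W(p,LT))-T).ravel())
        if "s" in cams:o.append((proj("side",W(p,LS))-Sd).ravel())
        return np.concatenate(o)
    r=least_squares(f,[535,0,0]);print(cams,r.x[:2],np.degrees(r.x[2]),np.round(r.fun.reshape(-1,2),1).tolist())
E
```

```text
t [528.52280289  -4.03586466] 3.6990300969943553 [[0.2, 0.4], [-0.0, 0.4], [-0.2, -0.4], [0.0, -0.4]]
s [528.87883306  -8.44570689] 2.939369203606378 [[0.6, 1.5], [-1.0, 0.7], [0.9, -0.6], [0.6, -0.7], [-1.3, 0.6], [0.2, -1.5]]
ts [528.38420764  -5.71155558] 3.5985798069213026 [[0.8, 0.4], [0.6, 0.5], [0.5, -0.4], [0.7, -0.3], [0.6, 2.3], [-1.0, 1.5], [0.5, -0.0], [0.2, -0.1], [-1.6, 1.0], [0.1, -0.9]]
```

```bash
python3 -m handwheel '[[0.5,[0,0,22],[0,-0.2,0]],[0.5,[0,0,22],[0,-0.2,0]],[0.5,[0,8,22],[0,-0.2,0]],[0.5,[0,12,22],[0,-0.2,0]],[0.5,[0,16,22],[0,-0.1,0]],[0.5,[0,16,0],[0,0,0]],[0.5,[0,16,0],[0,0,0]],[0.5,[0,16,0],[0,0,0]],[0.5,[0,0,0],[0,0,0]],[0.5,[0,0,0],[0,0,0]]]' 40
python3 - <<'E'
from h import *
import h
h.BXYZ=(0,0,np.radians(3.7))
where(); plan(np.array([524.5,-4.3,33]),RB(),5)
s=env.grab_frame("side");crop("side",s,(290,180,140,130),5,"s14")
t=env.grab_frame("top");crop("top",t,(280,225,100,100),6,"t14")
E
```

```text
time_s: 25.38
ee_pos: [523.4, -3.0, 70.0]
ee_rot: [-90.0, 0.0, -86.3]
force: [0.2, 0.0, -0.1]
gripper_width: 45.5
t 25.38 pos [523.4  -3.   70. ] panel [ -42.5 -243.7   -5.8] rot err to RC [15.9 90.  15.6] q [ -2.  22. 108.   0.  50.  -5.] F [ 0.2  0.  -0.1] w 45.5
rows 5 shift [0.27 7.4  0.21] turn [-0.01   0.008 -0.006] OK
```

View pics/s14.png

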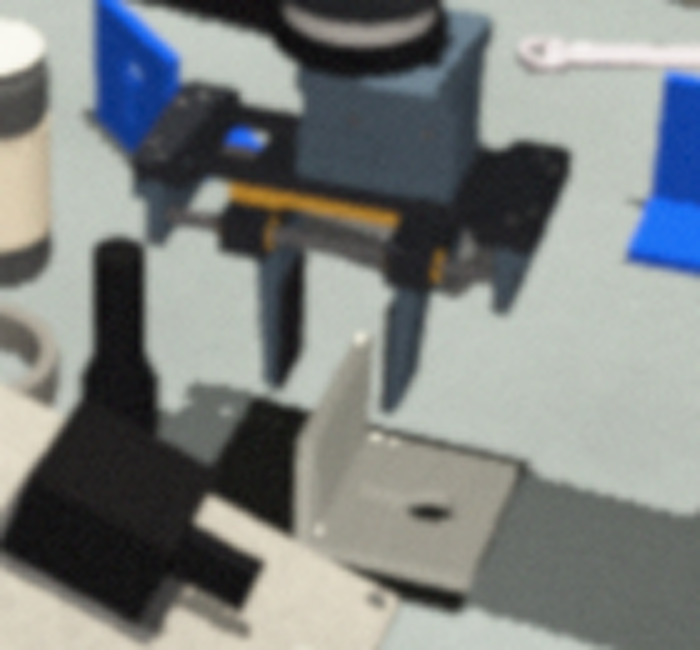

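```bash
python3 -m handwheel '[[0.5,[0.3,8,0.3],[0,0,0]],[0.5,[0.3,8,0.3],[0,0,0]],[0.5,[0.3,8,0.3],[0,0,0]],[0.5,[0.3,6,0],[0,0,0]],[0.5,[0,4,0],[0,0,0]],[0.5,[0,0,0],[0,0,0]],[0,[0,0,0],[0,0,0]],[0,[0,0,0],[0,0,0]],[0,[0,0,0],[0,0,0]],[0,[0,0,0],[0,0,0]]]' 45
python3 - <<'E'
from h import *
where()
E
python3 -m handwheel '[[0,[0,0,0],[0,0,0]],[0,[0,0,0],[0,0,0]],[0,[0,0,0],[0,0,0]],[0,[0,0,0],[0,0,0]],[0,[0,0,0],[0,0,0]],[0,[0,-5,0],[0,0,0]],[0,[0,-15,0],[0,0,0]],[0,[0,-25,0],[0,0,0]],[0,[0,-35,0],[0,0,0]],[0,[0,-35,0],[0,0,0]]]' 45
python3 - <<'E'
from h import *
where()
E
```

```text
time_s: 26.32
ee_pos: [525.1, -4.2, 37.2]
ee_rot: [-89.8, 0.0, -86.3]
force: [-0.1, 0.4, 0.7]
gripper_width: 22.0
t 26.32 pos [525.1  -4.2  37.2] panel [ -52.1 -244.9  -37.1] rot err to RC [15.7 90.  15.4] q [ -2.  24. 110.   0.  46.  -6.] F [-0.1  0.4  0.7] w 22.0
time_s: 27.15
ee_pos: [523.2, -4.3, 152.1]
ee_rot: [-90.0, 0.0, -86.3]
force: [1.5, 0.8, -2.0]
gripper_width: 7.8
t 27.15 pos [523.2  -4.3 152.1] panel [ -14.6 -244.9   71.4] rot err to RC [15.9 90.  15.6] q [ -2.  16. 102.   0.  62.  -6.] F [ 1.5  0.8 -2. ] w 7.8
```

```bash
cat >> h.py <<'E'
np.save("panel.npy",np.array([550.2,243.2,0.0492]))
def RS():
    P=PR(); return np.c_[-P[:,1],-P[:,2],P[:,0]]
def where2():
    p,r=tool(); s=env.state()
    print("t",round(s["time_s"],2),"pos",np.round(p,1),"panel",np.round(inP(p),1),"err to RS",np.round(np.degrees((r.inv()*R.from_matrix(RS())).as_rotvec()),1),"q",np.round(s["qpos"],0),"F panel",np.round(PR().T@s["force"],1),"w",round(s["gripper_width"],1))
E
python3 - <<'E'
from h import *
from scipy.spatial.transform import Slerp
where2()
p,r=tool()
sl=Slerp([0,1],R.concatenate([r,R.from_matrix(RS())]))
print(PF((48,65,80)))
plan(np.array([540,150,240]),sl(.6),8)
E
```

```text
t 27.15 pos [523.2  -4.3 152.1] panel [ -15.5 -245.9   71.8] err to RS [20.1  0.9 -0.2] q [ -2.  16. 102.   0.  62.  -6.] F panel [ 0.7  0.7 -2.4] w 7.8
[564.63998807 308.98977144 181.60891179]
rows 8 shift [-19.12 -10.67   4.28] turn [ 1.505  0.068 -0.014] OK
```

```bash
python3 -m handwheel '[[0,[-8,-28,2],[1.2,0.1,0]],[0,[-16,-28,4],[1.2,0.1,0]],[0,[-22,-20,6],[1.2,0.1,0]],[0,[-26,-10,6],[1.2,0.1,0]],[0,[-28,0,8],[1.2,0.1,0]],[0,[-28,2,8],[1.2,0.1,0]],[0,[-28,2,8],[1.2,0.1,0]],[0,[-28,2,8],[1.2,0.1,0]],[0,[-28,2,8],[1.2,0.1,0]],[0,[-28,2,8],[1.2,0.1,0]]]' 45
python3 - <<'E'
from h import *
where2()
plan(PF((48,65,80)),RS(),8)
E
```

```text
time_s: 27.98
ee_pos: [574.9, 240.0, 234.8]
ee_rot: [-77.9, 0.1, -87.3]
force: [0.5, -0.3, -2.5]
gripper_width: 7.8
t 27.98 pos [574.9 240.  234.8] panel [ 72.7  -4.4 127.7] err to RS [ 7.9 -0.1 -0.1] q [24. 16. 91. -5. 62. 23.] F panel [-0.4 -0.3 -2.5] w 7.8
rows 8 shift [-8.67  6.19 -2.62] turn [ 0.99  -0.011 -0.007] OK
```

```bash
python3 -m handwheel '[[0,[-8.7,6.2,-2.6],[1,0,0]],[0,[-8.7,6.2,-2.6],[1,0,0]],[0,[-8.7,6.2,-2.6],[1,0,0]],[0,[-8.7,6.2,-2.6],[1,0,0]],[0,[-8.7,6.2,-2.6],[1,0,0]],[0,[-8.7,6.2,-2.6],[1,0,0]],[0,[-8.7,6.2,-2.6],[1,0,0]],[0,[-8.7,6.2,-2.6],[0.9,0,0]],[0,[0,0,0],[0,0,0]],[0,[0,0,0],[0,0,0]]]' 45
python3 - <<'E'
from h import *
where2()
plan(PF((48,65,55)),RS(),4)
s=env.grab_frame("side");crop("side",s,(220,200,170,180),3.3,"s15")
t=env.grab_frame("top");crop("top",t,(150,205,140,115),5.5,"t15")
E
```

```text
time_s: 28.82
ee_pos: [564.6, 308.0, 181.4]
ee_rot: [-70.1, 0.0, -87.2]
force: [0.4, -1.4, -2.3]
gripper_width: 7.9
t 28.82 pos [564.6 308.  181.4] panel [47.8 64.  79.8] err to RS [ 0.1 -0.  -0. ] q [ 33.  18.  99. -13.  47.  38.] F panel [-0.5 -1.5 -2.3] w 7.9
rows 4 shift [-0.25  6.21  0.05] turn [ 0.029 -0.007 -0.005] OK
```

View pics/s15.png

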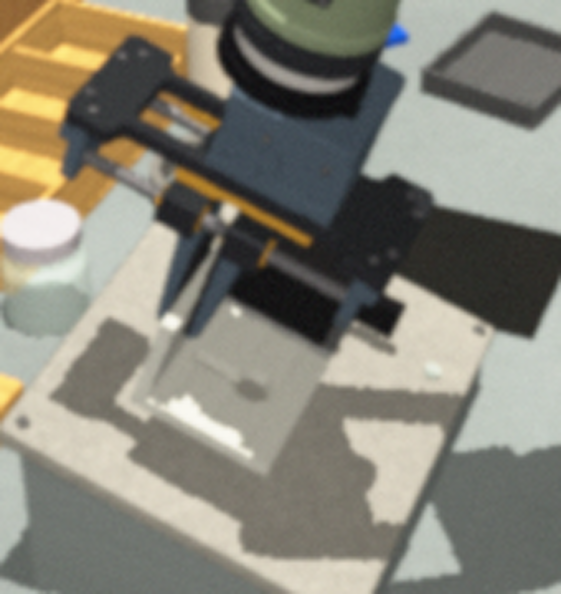

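View pics/t15.png

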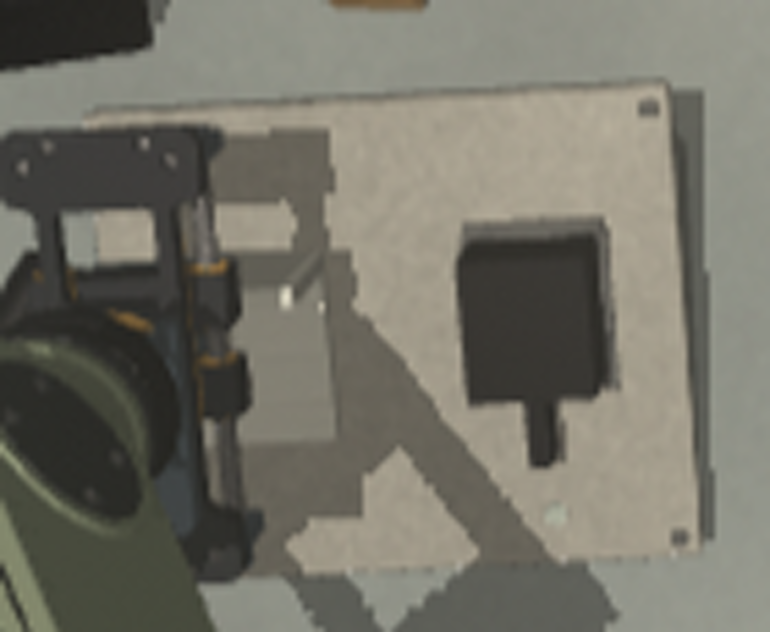

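```bash
python3 - <<'E'
from h import *
p,r=tool();M=r.as_matrix()
# bracket axes: bx=-tool y, bz=-tool z, by = -tool x
B=np.c_[-M[:,1],-M[:,0],-M[:,2]]
O=p-B@np.array([30.5,0,4])
pr=lambda c,q,k,o:np.round((proj(c,O+B@np.array(q,float))[0]-o+.5)*k-.5,0)
for n,q in dict(fm=(4,-45,82),fmb=(-4,-45,82),gt0=(60,-45,0),gt8=(60,-45,8),fp=(4,45,82),hole=(4,0,52)).items():
    print(n,"top",pr("top",q,5.5,np.array([150,205])),"side",pr("side",q,3.3,np.array([220,200])))
print("hole in panel",inP(O+B@np.array([-4,0,52])))
E
```

```text
fm top [338. 436.] side [327. 360.]
fmb top [342. 431.] side [322. 369.]
gt0 top [292. 285.] side [227. 222.]
gt8 top [294. 304.] side [240. 229.]
fp top [131. 446.] side [265. 467.]
hole top [227. 375.] side [248. 385.]
hole in panel [ 1.35797793 63.97477027 46.13408166]
```

```bash
python3 -m handwheel '[[0,[-0.5,8,-0.2],[0,0,0]],[0,[-0.5,8,-0.2],[0,0,0]],[0,[0,6,-0.2],[0,0,0]],[0,[0,5,0],[0,0,0]],[0,[0,4,0],[0,0,0]],[0,[0,4,0],[0,0,0]],[0,[0,3,0],[0,0,0]],[0,[0,2,0],[0,0,0]],[0,[0,0,0],[0,0,0]],[0,[0,0,0],[0,0,0]]]' 45
python3 - <<'E'
from h import *
where2()
s=env.grab_frame("side");crop("side",s,(220,200,170,180),3.3,"s16")
E
```

```text
time_s: 29.75
ee_pos: [578.7, 310.0, 144.7]
ee_rot: [-69.9, 0.1, -87.3]
force: [0.3, 0.8, -2.9]
gripper_width: 7.9
t 29.75 pos [578.7 310.  144.7] panel [48.6 65.3 40.5] err to RS [-0.  -0.1 -0.1] q [ 32.  21. 100. -14.  42.  38.] F panel [-0.7  0.8 -2.9] w 7.9
```

View pics/s16.png

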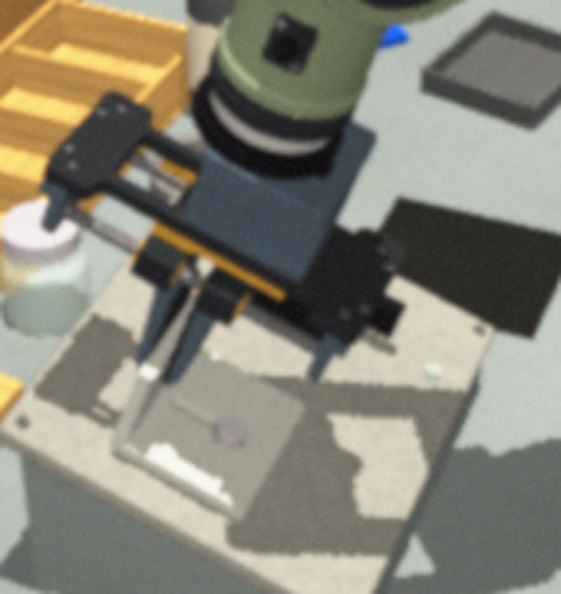

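```bash
python3 -m handwheel '[[0,[0,1.5,0],[0,0,0]],[0,[0,1,0],[0,0,0]],[0,[0,1,0],[0,0,0]],[0,[0,1,0],[0,0,0]],[0,[0,1,0],[0,0,0]],[0,[0,0.5,0],[0,0,0]],[0,[0,0,0],[0,0,0]],[0,[0,0,0],[0,0,0]],[0,[0,0,0],[0,0,0]],[0,[0,0,0],[0,0,0]]]' 45
python3 - <<'E'
from h import *
where2()
E
```

```text
time_s: 30.63
ee_pos: [580.5, 310.1, 139.8]
ee_rot: [-69.9, 0.1, -87.3]
force: [-4.6, -1.0, 5.6]
gripper_width: 7.5
t 30.63 pos [580.5 310.1 139.8] panel [48.6 65.3 35.3] err to RS [-0.1 -0.1 -0.1] q [ 32.  21. 100. -14.  42.  39.] F panel [-2.5 -0.8  6.9] w 7.5
```

```bash
python3 -m handwheel '[[0,[0,-0.5,-2],[0,0,0]],[0,[0.2,0,-4],[0,0,0]],[0,[0.1,0,-4],[0,0,0]],[0,[0,0,-4],[0,0,0]],[0,[0,0,-4],[0,0,0]],[0,[0,0,0],[0,0,0]],[0,[0,0,0],[0,0,0]],[0,[0,0,0],[0,0,0]],[0,[0,0,0],[0,0,0]],[0,[0,0,0],[0,0,0]]]' 45
python3 - <<'E'
from h import *
where2()
s=env.grab_frame("side");crop("side",s,(220,200,170,180),3.3,"s17")
E
```

```text
time_s: 31.47
ee_pos: [563.2, 309.3, 133.5]
ee_rot: [-69.9, 0.2, -87.3]
force: [-2.1, 1.0, 6.0]
gripper_width: 7.9
t 31.47 pos [563.2 309.3 133.5] panel [30.2 65.4 35.3] err to RS [-0.  -0.1 -0.1] q [ 33.  20. 103. -15.  41.  40.] F panel [0.2 1.1 6.3] w 7.9
```

View pics/s17.png

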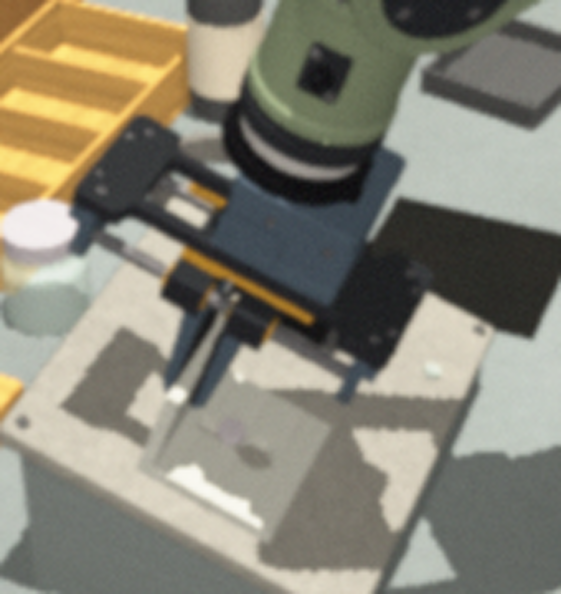

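Sliding freely along the slot: the screw head is at (230,430), now off the wide hole at (255,457). Continuing to the stop.

```bash
python3 -m handwheel '[[0,[0,0,-4],[0,0,0]],[0,[0,0,-4],[0,0,0]],[0,[0,0,-3],[0,0,0]],[0,[0,0,-2],[0,0,0]],[0,[0,0,-1],[0,0,0]],[0,[0,0,-1],[0,0,0]],[0,[0,0,0],[0,0,0]],[0,[0,0,0],[0,0,0]],[0,[0,0,0],[0,0,0]],[0,[0,0,0],[0,0,0]]]' 45
python3 - <<'E'
from h import *
where2()
E
```

```text
time_s: 32.35
ee_pos: [550.1, 308.7, 128.8]
ee_rot: [-69.8, 0.2, -87.2]
force: [0.3, 0.6, 6.1]
gripper_width: 8.0
t 32.35 pos [550.1 308.7 128.8] panel [16.2 65.4 35.3] err to RS [-0.1 -0.1 -0.1] q [ 34.  20. 105. -16.  39.  42.] F panel [2.4 0.6 5.6] w 8.0
```

```bash
python3 -m handwheel '[[0,[0,0,-1],[0,0,0]],[0,[0,0,-1],[0,0,0]],[0,[0,0,-1],[0,0,0]],[0,[0,0,0],[0,0,0]],[0,[0,0,0],[0,0,0]],[0,[0,0,0],[0,0,0]],[0,[0,0,0],[0,0,0]],[0,[0,0,0],[0,0,0]],[0,[0,0,0],[0,0,0]],[0,[0,0,0],[0,0,0]]]' 45
python3 - <<'E'
from h import *
where2()
E
```

```text
time_s: 33.18
ee_pos: [548.2, 308.7, 128.2]
ee_rot: [-69.7, 0.2, -87.2]
force: [3.5, 0.2, 5.6]
gripper_width: 8.0
t 33.18 pos [548.2 308.7 128.2] panel [14.3 65.5 35.5] err to RS [-0.2 -0.1 -0.2] q [ 34.  19. 105. -16.  39.  42.] F panel [5.2 0.1 4.1] w 8.0
```

```bash
python3 -m handwheel '[[0,[0,0,-1],[0,0,0]],[0,[0,0,-1],[0,0,0]],[0,[0,0,0],[0,0,0]],[0,[0,0,0],[0,0,0]],[0,[0,0,0],[0,0,0]],[0,[0,0,0],[0,0,0]],[0,[0,0,0],[0,0,0]],[0,[0,0,0],[0,0,0]],[0,[0,0,0],[0,0,0]],[0,[0,0,0],[0,0,0]]]' 45
python3 - <<'E'
from h import *
where2()
E
python3 -m handwheel '[[0,[0,0,0.5],[0,0,0]],[0.4,[0,0,0],[0,0,0]],[0.4,[0,0,0],[0,0,0]],[0.4,[0,0,0],[0,0,0]],[0.4,[0,0,0],[0,0,0]],[0.4,[0,0,0],[0,0,0]],[0.4,[0,-10,0],[0,0,0]],[0.4,[0,-20,0],[0,0,0]],[0.4,[0,-25,0],[0,0,0]],[0.4,[0,-25,0],[0,0,0]]]' 45
python3 - <<'E'
from h import *
where2()
s=env.grab_frame("side");crop("side",s,(220,200,170,180),3.3,"s18")
E
```

```text
time_s: 34.02
ee_pos: [547.9, 308.7, 128.4]
ee_rot: [-69.5, 0.2, -87.2]
force: [6.6, -1.1, 4.6]
gripper_width: 7.7
t 34.02 pos [547.9 308.7 128.4] panel [14.  65.6 35.8] err to RS [-0.4 -0.  -0.2] q [ 34.  19. 105. -16.  39.  42.] F panel [ 7.7 -1.4  2.1] w 7.7
time_s: 34.85
ee_pos: [517.0, 306.3, 202.5]
ee_rot: [-70.0, 0.1, -87.3]
force: [0.0, 0.9, -0.1]
gripper_width: 36.8
t 34.85 pos [517.  306.3 202.5] panel [ 10.3  64.7 115.9] err to RS [ 0.1 -0.1 -0.1] q [ 35.  13. 102. -14.  49.  41.] F panel [ 0.   0.9 -0.2] w 36.8
```

View pics/s18.png

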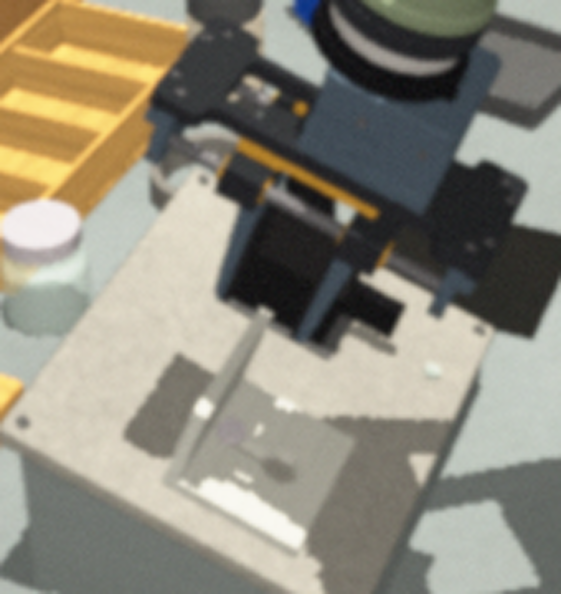

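```bash
python3 -m handwheel '[[0.4,[0,-25,0],[0,0,0]],[0.4,[0,-25,-10],[0,0,0]],[0.4,[0,-20,-20],[0,0,0]],[0.4,[5,0,-25],[0,0,0]],[0.4,[10,0,-25],[0,0,0]],[0.4,[15,0,-25],[0,0,0]],[0.4,[20,0,-20],[0,0,0]],[0.4,[20,0,-10],[0,0,0]],[0.4,[20,0,0],[0,0,0]],[0.4,[0,0,0],[0,0,0]]]' 45
python3 - <<'E'
from h import *
where2()
s=env.grab_frame("side");crop("side",s,(220,200,170,180),3.3,"s19")
t=env.grab_frame("top");crop("top",t,(150,205,140,115),5.5,"t19")
# predicted when home
O=np.array([20.5+0,65,4])
L=lambda q:PF((O[0]-q[2]-1.5,O[1]+q[1],O[2]+q[0]))
for n,q in dict(fm=(4,-45,82),fp=(4,45,82),gt0m=(60,-45,0),gt0p=(60,45,0),gt8m=(60,-45,8),hole=(4,0,52)).items():
    print(n,"top",np.round((proj("top",L(q))[0]-[150,205]+.5)*5.5-.5),"side",np.round((proj("side",L(q))[0]-[220,200]+.5)*3.3-.5))
E
```

```text
time_s: 35.73
ee_pos: [369.8, 206.7, 220.9]
ee_rot: [-70.0, 0.1, -87.3]
force: [1.1, 0.4, -0.3]
gripper_width: 37.0
t 35.73 pos [369.8 206.7 220.9] panel [-126.   -27.6  185.3] err to RS [ 0.  -0.2  0. ] q [ 36.  -4. 119. -14.  50.  41.] F panel [ 1.   0.4 -0.6] w 37.0
fm top [364. 478.] side [353. 441.]
fp top [165. 488.] side [295. 551.]
gt0m top [321. 336.] side [256. 309.]
gt0p top [110. 347.] side [190. 413.]
gt8m top [323. 354.] side [269. 316.]
hole top [257. 420.] side [277. 468.]
```

View pics/s19.png

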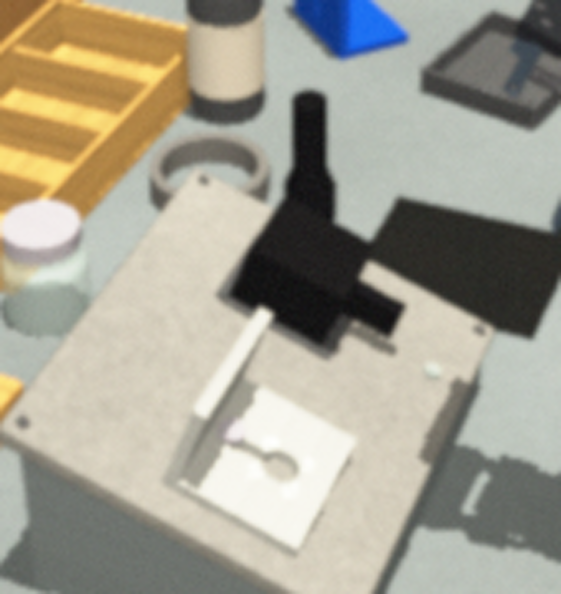

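View pics/t19.png

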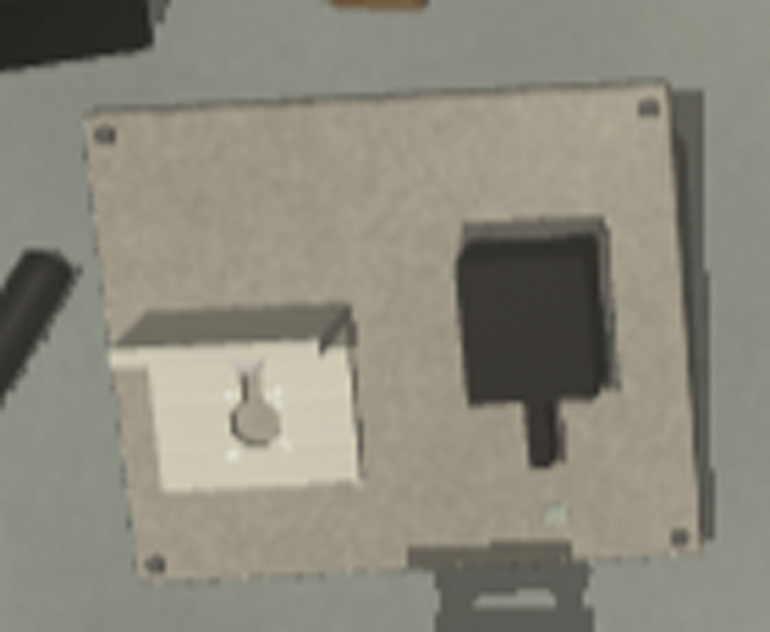

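The bracket's corners and hole at (257,417) in the top crop match the predicted home pose to within about a millimetre. The screw head is at the slot's blind end, the cover is shut and the arm is clear, so I'm handing in.

```bash
python3 - <<'E'
from h import *
print(env.job_done()); where2()
E
```

```text
the job is handed in; nothing more can be done
None
the job is handed in; nothing more can be done
```

The fan is locked out: the toggle is over toward the hinge, the cover is shut over it, and the bracket is locked under the screw head. I handed the job in about 36 s into the 72 s allowed; no verdict was reported.

- **Cover and toggle:** I lifted the cover by its tab to about 86°. I pushed the toggle to its end stop: 3 mm more of push moved it only 0.4 mm, at about 10 N. I then shut the cover, pressing with about 12 N. The pictures after each step showed the toggle over and the cover shut.
- **Bracket:** I carried it to the mat and stood it upright there. The arm could not tilt far enough to lay it over while holding it, so I released it and tipped it onto its keyhole leaf with a finger. I then took it by the plain leaf, hung the keyhole over the screw and slid it to the slot's blind end. At the end, 2 mm more of push moved it only 0.3 mm, at about 8 N.
- **Last pictures:** They show the bracket flat with the screw head at the slot's end. In the top view its corners and hole were within about a pixel (roughly 2 mm) of the predicted home pose. The cover was shut and the arm clear of everything. I saw no bystander move in the pictures, but I did not measure them again.
- **Disagreements:** The two cameras disagreed by 2–4 mm sideways. I used the top camera, which agreed with the gripper's contacts. The side camera's residuals of up to about 2 px were not resolved.

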